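Put the router collets away and lock the rack

ROBOT

A 7-joint arm with a two-finger parallel gripper is mounted at the origin on a cart in front of the work surface, level with it; the furniture and walls round the work are solid. World frame = base frame: x ahead of the robot, y to its left, z up, the work surface at z = 0. Lengths are in m, angles in rad, forces in N, time in s.
With the tool pointing down it reaches from about 0.4 to 0.75 m from the base axis. Payload 19.5 kg.
Tool frame: the origin (TCP) lies midway between the tips of the shut fingers; the grasp point (between the pads) lies hold_point_z behind it (hold_point_z is the distance from the TCP to the grasp point, in m); z points along the fingers, y is the line along which they close (so a half turn about z gives the same grasp; the last joint's range is limited). The gripper opens to 85 mm and grips with 20 to 120 N. Pads are 22 mm wide; open, the fingers measure 114 mm over their backs; the gripper's body (76 mm by 85 mm) begins 54 mm behind the grasp point. The pads swing forward as they close: fully open they stand 13 mm farther back than shut.
Start: joints at [-0.042, 0.707, -0.028, 1.485, 0.022, 0.951, -0.075], TCP at [0.575, 0, 0.231] pointing down, gripper open.
Joint ranges: [-2.71, 2.71], [-0.32, 2.16], [-1.57, 1.52], [0, 2.45], [-1.46, 4.6], [0, 2.02], [-2.83, 2.83]. Speed limits (rad/s): [1.89, 1.89, 2.57, 2.57, 3.01, 3.01, 3.01].

INTERFACE

Orientations are given as a rotation vector (axis times angle).
In Python, from bench import * gives the robot as it stands. The module is installed in compiled form; this text tells all that it offers.
- The arm moves only by the tool drive_tool, never from a script. Its arguments are lists of equal length, an entry for each row: "offset": the shift along the tool's x, y, z normalised to -1 to 1, where 1 is 25 mm, a list of three; "delta_rot": the turn, a rotation vector about the tool's x, y, z normalised to -1 to 1, where 1 is 5 degrees, a list of three. In form: {"offset": [[x, y, z], ...], "delta_rot": [[rx, ry, rz], ...]}. A call has 1 to 20 rows; each row shifts and turns the commanded pose from where the row before left it, along the tool's axes as they then stand; what a row does not reach is not made up. A row lasts 1/8 s, in which the tool goes at most 62.5 mm and 10.7 degrees, less where a joint would pass 70% of its speed; a pose out of reach is approached as far as the arm can. A call with a number of a shift or a turn outside -1 to 1 is refused whole. A call with a gripper value outside its range is refused whole. "fingers" is the opening, from -1 (shut) to 1 (fully open), set as the call begins (left out, the last holds). The fingers move at their own pace and stop on an object; "newtons" is the grip in N (left out, the last holds). Time passes only in rows, so rows that do not move let the fingers close. It gives the time, the measured TCP pose, the force, the opening and the grip force at its end, in the units of the state.
- sense(): the state, without advancing time (a new reading comes with each control period).
- camera(name): name is "scene" or "side" or "wrist"; returns the picture (400x640x3 uint8, blue, green, red); there is no depth.
- camera_params(name): a dict with "K" (3x3 intrinsics, pixels), "origin" and "attitude" of the camera in the world; the wrist camera has in their place "mount" (4x4, takes a point from camera to tool coordinates, whose origin is the TCP and whose axes are the flange's). Camera axes: x right, y up, looking along -z (the intrinsics and any distortion apply to the point x, -y, -z); pixel columns grow to the right and rows downward; lengths in m; the calibration is good to about 2 mm. A picture is of the moment at which its call begins: read the wrist's pose just before it. camera_params takes no time and is no camera call.
- finish_job(): hands the job in; it is judged then, once.
The state is a dict: "time_s": time; "joints": joint angles; "dq": joint speeds; "effort": joint torques, N m; "tcp_pos": TCP position; "tcp_rot": TCP orientation; "contact_force": force on the tool from outside, world axes, zero at the start; "torque": the same for the moment, N m; "width": finger opening in m; "grasp_force": force on a finger pad.
Only numpy, scipy, OpenCV 4.12 (cv2) and the standard library are available. Lean on these libraries where they do the work, as an engineer would, in place of code of your own. Each camera call takes 0.05 s, during which the arm holds its last target. There are 200 camera calls.

TASK

Put the router collets that stand about on the bench away in the capped tubes of the rack, one to a tube: flick the tube's hinged cap open, put the collet in and press the cap fully shut. When every collet is away and all four caps are shut, swing the keeper bail forward and fully down over the caps and lock it with the loose pin, pushed home from outside through the hole in the bail's arm and the rack's end cheek. Leave the other things on the bench where they are.

Things in the scene. Friction and masses are not known exactly. Their poses are not given: they have to be found in the camera images.
- rack: Collet rack, fixed on the bench: beech base 78 x 252 x 12 mm, an aluminium cheek (82 x 5 mm, top 70 mm up) at each end, four clear tubes in a row along y. Origin under the base's middle, z up; the caps' tabs look to its -x, the hinges are at +x. Tubes at x = 0, y = -84, -28, 28, 84 mm. Rails along the tubes at x = +-21 mm, top 70 mm up.
- tube1_mouth (a point): Centre of the mouth of tube 1 (counted from the rack's -y end), 78 mm above the bench. Tube inside diameter 32 mm, outside 36 mm, inner floor 40 mm below the mouth.
- tube2_mouth (a point): Centre of the mouth of tube 2 (counted from the rack's -y end), 78 mm above the bench. Tube inside diameter 32 mm, outside 36 mm, inner floor 40 mm below the mouth.
- tube3_mouth (a point): Centre of the mouth of tube 3 (counted from the rack's -y end), 78 mm above the bench. Tube inside diameter 32 mm, outside 36 mm, inner floor 40 mm below the mouth.
- tube4_mouth (a point): Centre of the mouth of tube 4 (counted from the rack's -y end), 78 mm above the bench. Tube inside diameter 32 mm, outside 36 mm, inner floor 40 mm below the mouth.
- cap1 (a joint): Hinged cap of tube 1: 0 = fully shut, opens up and back to 2.3 rad; stiff (0.03 N m), stays where it is left. Hinge along the rack's y, at x = +20.5 mm, z = 80 mm. Disc 38 mm across, 6 mm thick, top at z = 84 mm when shut. Thumb tab in front, level with the disc: 10 mm wide (y), 6 mm thick, from 40 to 54 mm from the hinge axis; pinch it across its width or lift it from beneath.
- cap2 (a joint): Hinged cap of tube 2: 0 = fully shut, opens up and back to 2.3 rad; stiff (0.03 N m), stays where it is left; may start ajar. Hinge along the rack's y, at x = +20.5 mm, z = 80 mm. Disc 38 mm across, 6 mm thick, top at z = 84 mm when shut. Thumb tab in front, level with the disc: 10 mm wide (y), 6 mm thick, from 40 to 54 mm from the hinge axis; pinch it across its width or lift it from beneath.
- cap3 (a joint): Hinged cap of tube 3: 0 = fully shut, opens up and back to 2.3 rad; stiff (0.03 N m), stays where it is left. Hinge along the rack's y, at x = +20.5 mm, z = 80 mm. Disc 38 mm across, 6 mm thick, top at z = 84 mm when shut. Thumb tab in front, level with the disc: 10 mm wide (y), 6 mm thick, from 40 to 54 mm from the hinge axis; pinch it across its width or lift it from beneath.
- cap4 (a joint): Hinged cap of tube 4: 0 = fully shut, opens up and back to 2.3 rad; stiff (0.03 N m), stays where it is left. Hinge along the rack's y, at x = +20.5 mm, z = 80 mm. Disc 38 mm across, 6 mm thick, top at z = 84 mm when shut. Thumb tab in front, level with the disc: 10 mm wide (y), 6 mm thick, from 40 to 54 mm from the hinge axis; pinch it across its width or lift it from beneath.
- bail (a joint): Keeper bail, a frame hinged to both cheeks (axis along the rack's y at x = +35 mm, z = 58 mm): 0 = fully down over the caps, grows as it swings up and back, to 2.2 rad; stiff (0.06 N m), stays where it is left. Starts swung back behind the tubes. Side arms 5 mm thick, 22 mm high, 85 mm long, outside the cheeks (outer faces at y = +-118 mm).
- bail_grip (a point): Middle of the bail's cross bar: rubber sleeve 12 mm thick, 50 mm long, along the rack's y, 50 mm from the hinge axis (the bare bar is 8 mm thick). When down it lies at rack x = -2 mm, z = 92 mm; swung back, behind the tubes. Grip the sleeve and follow the arc, or push it along the arc; near the bottom the arc runs forward and down at 45 degrees.
- pin_hole (a point): Outer mouth of the locking hole, at rack x = -28, y = +118, z = +58 mm (fixed to the rack). The round 11 mm hole runs along the rack's y through the bail's +y side arm (in line only when the bail is fully down), then through the +y cheek and the guide boss behind it, which ends at y = +94 mm; 20 mm and more of free space behind it.
- pin_handle (a point): Centre of the handle of the locking pin: a loose steel pin, 40 g, with a square black handle 14 x 14 x 40 mm (long along x). It lies level on the bench, its axis 7 mm up. Its x axis points from handle to tip. A collar 14 mm across ends 22 mm ahead of this point, then comes the 8 mm shank, 42 mm long, with a tapered end.
- pin_tip (a point): End of the pin's shank, on its axis, 64 mm ahead of the handle's centre.
- collet1_mid (a point): Middle (12 mm up) of a loose steel router collet standing on its collar: collar 22 mm in diameter and 6 mm high at the bottom, above it a cone from 19 to 15 mm; 24 mm high in all, 45 g; z along its axis towards the small end. Not all four are there in every run.
- collet2_mid (a point): Middle (12 mm up) of a loose steel router collet standing on its collar: collar 22 mm in diameter and 6 mm high at the bottom, above it a cone from 19 to 15 mm; 24 mm high in all, 45 g; z along its axis towards the small end. Not all four are there in every run.
- collet3_mid (a point): Middle (12 mm up) of a loose steel router collet standing on its collar: collar 22 mm in diameter and 6 mm high at the bottom, above it a cone from 19 to 15 mm; 24 mm high in all, 45 g; z along its axis towards the small end. Not all four are there in every run.
- collet4_mid (a point): Middle (12 mm up) of a loose steel router collet standing on its collar: collar 22 mm in diameter and 6 mm high at the bottom, above it a cone from 19 to 15 mm; 24 mm high in all, 45 g; z along its axis towards the small end. Not all four are there in every run.
- tin_wax: Flat round tin, 71 mm across and 24 mm high; origin under its centre. Leave alone.
- pencil: Flat carpenter pencil, 136 x 13 x 7 mm, lying (long along y); origin under its centre. Leave alone.
- nail_jar: Jar of tacks, 63 mm across and 76 mm high; origin under its centre. Leave alone.
- glue_pot: Brown pot, 70 mm across and 62 mm high; origin under its centre. Leave alone.
- shim_stack: Thin ply shim, 35 x 90 x 9 mm (long along y); origin under its centre. Leave alone.

How it is judged:
By the outcome, as a careful person would: the job done as asked, in the order asked, and still so for the second after the job is handed in, with the robot touching nothing.
Of collet1, collet2, collet3, collet4 only 2 to 3 are there at a start; the rules pass over those that are not, and their reading is None.
At some moment in a run one of collet1, collet2, collet3, collet4, pin may be knocked a few centimetres aside while the robot is not near it.
Once in a run the grip may slacken for a moment while it holds something.
It also fails if it takes over 210 s, if anything falls off the work surface, if the arm or the gripper's body presses on something with over 40 N, if the wrist force passes 120 N, or if a joint passes its speed limit or range.

## Working session

There is one attempt and no reset: what is moved stays moved. The work goes in short steps, Python scripts to look and compute and a tool call to move; the robot and the scene stay as the last step left them, time stands still between calls to the robot, and variables do not carry over. Pictures are saved under pics/ and viewed, at most 14 in all, crops included, and the job is handed in when it is done.

Besides the shell and the picture viewer there is one more tool, called after "Call:" as name(argument=value, ...) on one line, values as JSON. drive_tool: Moves the arm, as the interface text tells. Its arguments: {"type":"object","properties":{"offset":{"type":"array","items":{"type":"array","items":{"type":"number"}}},"delta_rot":{"type":"array","items":{"type":"array","items":{"type":"number"}}},"fingers":{"type":"number"},"newtons":{"type":"number"}},"required":["offset","delta_rot"]}

```bash
mkdir -p pics; cat > h.py <<'E'
from bench import *
import numpy as np, cv2
from scipy.spatial.transform import Rotation as R
def att(a):
    a=np.array(a,float)
    if a.shape==(3,3): return a
    return R.from_rotvec(a).as_matrix() if a.size==3 else R.from_quat(a).as_matrix()
def cam(name):
    p=camera_params(name); K=np.array(p["K"])
    if name=="wrist":
        s=sense(); T=np.eye(4); T[:3,:3]=R.from_rotvec(s["tcp_rot"]).as_matrix(); T[:3,3]=s["tcp_pos"]
        M=T@np.array(p["mount"]); return K,M[:3,3],M[:3,:3]
    return K,np.array(p["origin"]),att(p["attitude"])
def ray(c,uv):
    K,o,A=c; d=np.linalg.solve(K,[uv[0],uv[1],1.]); return o,A@np.array([d[0],-d[1],-d[2]])
def onz(c,uv,z):
    o,d=ray(c,uv); return o+d*(z-o[2])/d[2]
def proj(c,P):
    K,o,A=c; q=A.T@(np.array(P)-o); q=K@np.array([q[0],-q[1],-q[2]]); return q[:2]/q[2]
E
python3 - <<'E'
from h import *
for n in("scene","side","wrist"):
    c=cam(n); cv2.imwrite(f"pics/a_{n}.png",camera(n)); p=camera_params(n); print(n,p)
s=sense();print(s)
E
```

```text
scene {'K': array([[501.23130828,   0.        , 326.92522415],
       [  0.        , 501.23130828, 204.01544471],
       [  0.        ,   0.        ,   1.        ]]), 'origin': array([-0.0529152 , -0.92913955,  0.85294966]), 'attitude': array([ 1.0077342 , -0.22985351, -0.3997693 ])}
side {'K': array([[465.97057359,   0.        , 324.71431994],
       [  0.        , 465.97057359, 204.29155523],
       [  0.        ,   0.        ,   1.        ]]), 'origin': array([0.33375714, 1.29508094, 0.67844453]), 'attitude': array([ 0.12427406, -1.54054394, -2.58955086])}
wrist {'K': array([[306.97431109,   0.        , 321.24637716],
       [  0.        , 306.97431109, 197.12369748],
       [  0.        ,   0.        ,   1.        ]]), 'mount': array([[-6.67910913e-04,  9.63470719e-01,  2.67812860e-01,
         6.74717433e-02],
       [ 9.99998318e-01,  1.86075045e-04,  1.82452752e-03,
        -2.90247993e-04],
       [ 1.70804555e-03,  2.67813628e-01, -9.63469223e-01,
        -1.42886411e-01],
       [ 0.00000000e+00,  0.00000000e+00,  0.00000000e+00,
         1.00000000e+00]])}
{'time_s': 0.15, 'joints': array([-0.04172368,  0.70697584, -0.02762701,  1.48486077,  0.02200941,
        0.95087191, -0.07548871]), 'dq': array([ 0.00027683, -0.00070783, -0.00118815, -0.00025101, -0.00012927,
       -0.00052934,  0.00135758]), 'effort': array([-2.72933512e-04, -8.83303356e+01,  1.23416293e+00, -2.36189121e+01,
        1.69090542e-02,  5.40951354e-03,  2.67545431e-05]), 'tcp_pos': array([5.74819107e-01, 1.96050717e-05, 2.30932944e-01]), 'tcp_rot': array([-2.22099465e+00, -2.22109612e+00,  9.26156919e-04]), 'contact_force': array([ 0.18279876,  0.1569512 , -0.21119274]), 'torque': array([0.01338919, 0.02062616, 0.00511595]), 'grasp_force': 0.0, 'width': 0.08566709008075363}
```

View pics/a_scene.png

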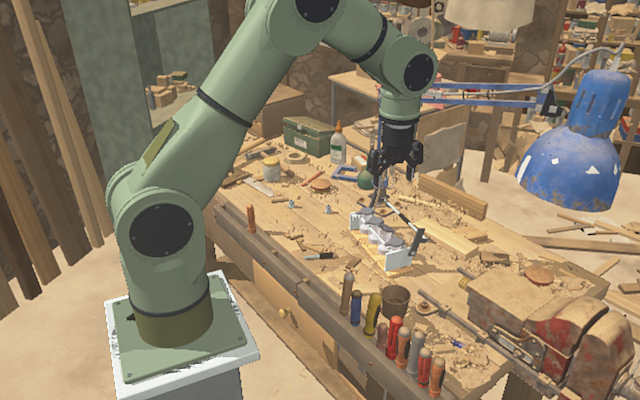

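View pics/a_side.png

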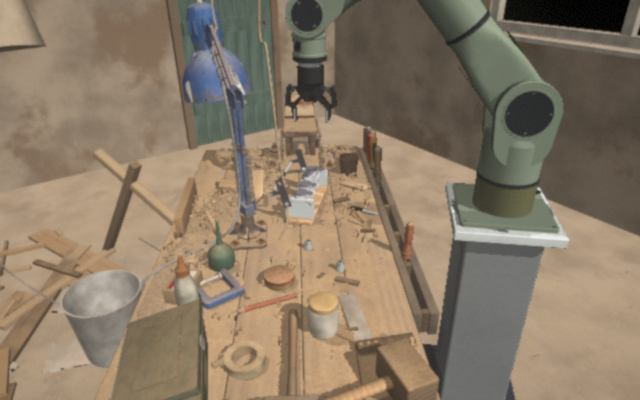

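View pics/a_wrist.png

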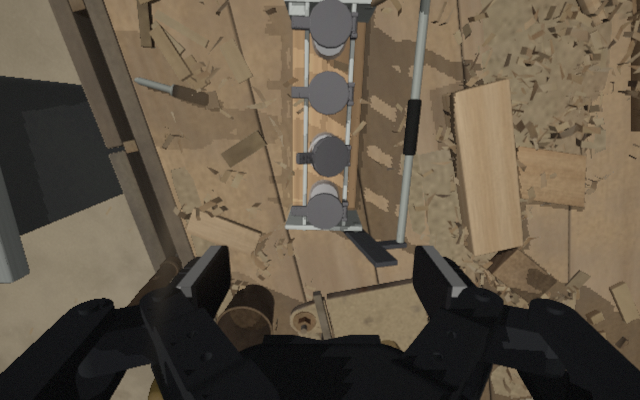

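```bash
python3 -c "
import bench
print([(k,getattr(bench,k)) for k in dir(bench) if k[0]!='_' and not callable(getattr(bench,k))])"
```

```text
[('hold_point_z', 0.0187)]
```

```bash
python3 - <<'E'
from h import *
w=cam("wrist")
for n,uv in(("c1",(325,211)),("c2",(332,155)),("c3",(329,93)),("c4",(331,25))): print(n,onz(w,uv,.084).round(4))
for n,uv in(("tip",(135,80)),("coll",(175,91)),("end",(208,101))): print(n,onz(w,uv,.007).round(4))
s=cam("scene");d=cam("side")
for uv in((291,204),(327,208)): print("scene",onz(s,uv,.012).round(4))
for uv in((308,245),(340,267)): print("side",onz(d,uv,.012).round(4))
print(s[1],d[1])
E
```

```text
c1 [ 0.5776 -0.0274  0.084 ]
c2 [0.584  0.0282 0.084 ]
c3 [0.5809 0.0837 0.084 ]
c4 [0.5822 0.1384 0.084 ]
tip [0.3646 0.102  0.007 ]
coll [0.4081 0.0903 0.007 ]
end [0.4444 0.0794 0.007 ]
scene [0.4376 0.373  0.012 ]
scene [0.5327 0.3017 0.012 ]
side [0.5317 0.305  0.012 ]
side [0.4382 0.3882 0.012 ]
[-0.0529152  -0.92913955  0.85294966] [0.33375714 1.29508094 0.67844453]
```

Call:
drive_tool(offset=[[1,0,0],[1,0,0],[1,0,0],[1,0,0],[1,0,0],[1,0,0],[0,0,0]], delta_rot=[[0,0,0],[0,0,0],[0,0,0],[0,0,0],[0,0,0],[0,0,0],[0,0,0]])

```text
time_s: 1.02
tcp_pos: [0.5746, 0.1519, 0.2309]
tcp_rot: [-2.218, -2.224, 0.0]
contact_force: [-0.1, 0.5, 0.1]
width: 0.0854
grasp_force: 0.0
```

```bash
python3 - <<'E'
from h import *
cv2.imwrite("pics/b.png",camera("wrist")); s=sense(); np.save("b.npy",np.r_[s["tcp_pos"],s["tcp_rot"]])
print(s["time_s"],s["tcp_pos"],s["tcp_rot"],s["joints"].round(2))
E
```

```text
1.075 [0.5747753  0.1503723  0.23099888] [-2.22011640e+00 -2.22238746e+00  8.81074867e-04] [-0.31  0.74 -0.    1.41  0.    0.99 -0.31]
```

View pics/b.png

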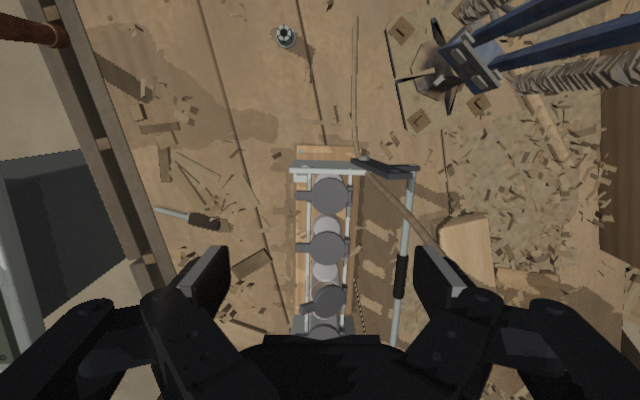

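```bash
python3 - <<'E'
from h import *
a=cv2.imread("pics/a_side.png")[150:300,180:380]; b=cv2.imread("pics/a_scene.png")[140:290,230:430]
c=cv2.imread("pics/a_wrist.png")[0:270,270:420]; d=cv2.imread("pics/b.png")[10:310,270:420]
L=np.vstack([cv2.resize(a,(400,300),interpolation=2),cv2.resize(b,(400,300),interpolation=2)])
cv2.imwrite("pics/mix.png",np.hstack([L,cv2.resize(d,(300,600),interpolation=2)]))
E
```

```text
(no output)
```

View pics/mix.png

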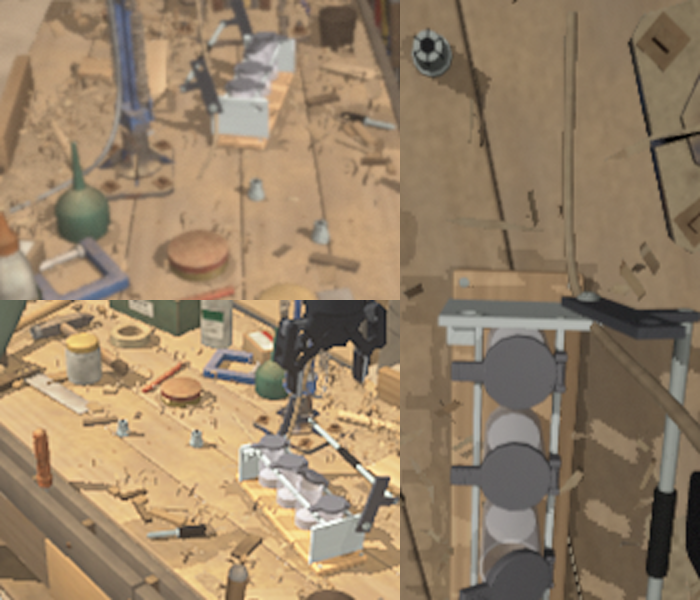

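```bash
cat > rackm.py <<'E'
from h import *
p=np.load("b.npy"); P=camera_params("wrist"); T=np.eye(4);T[:3,:3]=R.from_rotvec(p[3:]).as_matrix();T[:3,3]=p[:3]
M=T@np.array(P["mount"]); c=(np.array(P["K"]),M[:3,3],M[:3,:3])
im=cv2.imread("pics/b.png"); g=cv2.cvtColor(im,cv2.COLOR_BGR2GRAY); hsv=cv2.cvtColor(im,cv2.COLOR_BGR2HSV)
m=((hsv[...,1]<45)&(g>55)&(g<115)).astype(np.uint8); m[:150]=0;m[320:]=0;m[:,:290]=0;m[:,360:]=0
m=cv2.morphologyEx(m,cv2.MORPH_OPEN,cv2.getStructuringElement(2,(15,15)))
for k in cv2.findContours(m,0,1)[0]:
    (x,y),r=cv2.minEnclosingCircle(k); print("cap",x,y,r,onz(c,(x,y),.084).round(4), "r mm",r*(M[2,3]-.084)/307)
m=((hsv[...,1]<60)&(g>90)).astype(np.uint8); m[60:]=0;m[:,:265]=0;m[:,305:]=0
x,y,w,h=cv2.boundingRect(m); print("collet box",x,y,w,h, onz(c,(285,36),.024).round(4),onz(c,(x+w/2,y+h/2),.012).round(4))
for n,uv,z in(("cheekTL",(290,168),.07),("cheekTR",(364,172),.07),("railL200",(309,200),.07),("railR200",(348.5,200),.07)): print(n,onz(c,uv,z).round(4))
for n,uv in(("tip",(153,208)),("col",(189,216)),("end",(221,224))): print(n,onz(c,uv,.007).round(4))
E
python3 rackm.py
```

```text
cap 328.69232177734375 301.3846130371094 17.955488204956055 [0.582  0.0201 0.084 ] r mm 0.0169536909214008
cap 328.0 248.5 20.304039001464844 [0.5808 0.0824 0.084 ] r mm 0.01917120814302831
cap 329.593017578125 196.5 21.87494659423828 [0.582  0.1379 0.084 ] r mm 0.020654469499665304
collet box 275 25 21 23 [0.5362 0.2932 0.024 ] [0.5355 0.2953 0.012 ]
cheekTL [0.5425 0.1636 0.07  ]
cheekTR [0.6168 0.1596 0.07  ]
railL200 [0.5612 0.1303 0.07  ]
railR200 [0.6019 0.1303 0.07  ]
tip [0.3626 0.1014 0.007 ]
col [0.4066 0.0909 0.007 ]
end [0.4461 0.0802 0.007 ]
```

```bash
python3 - <<'E'
from h import *
P=camera_params("wrist"); T=np.eye(4);T[:3,:3]=R.from_rotvec([-2.22099465e+00, -2.22109612e+00,  9.26156919e-04]).as_matrix();T[:3,3]=[5.74819107e-01, 1.96050717e-05, 2.30932944e-01]
M=T@np.array(P["mount"]); c=(np.array(P["K"]),M[:3,3],M[:3,:3])
im=cv2.imread("pics/a_wrist.png"); g=cv2.cvtColor(im,cv2.COLOR_BGR2GRAY); hsv=cv2.cvtColor(im,cv2.COLOR_BGR2HSV)
m=((hsv[...,1]<45)&(g>55)&(g<115)).astype(np.uint8); m[240:]=0;m[:,:280]=0;m[:,375:]=0
m=cv2.morphologyEx(m,cv2.MORPH_OPEN,cv2.getStructuringElement(2,(17,17)))
for k in cv2.findContours(m,0,1)[0]:
    (x,y),r=cv2.minEnclosingCircle(k); print("cap",x,y,r,onz(c,(x,y),.084).round(4))
# rails: bright columns
for v in (58,63,118,124,175):
    row=((g[v,285:375]>135)&(hsv[v,285:375,1]<50)); xs=np.where(row)[0]+285; print(v,xs)
for u in (295,300,310,318,345,355): print(u,[(v,g[v,u]) for v in range(218,236)])
E
```

```text
cap 326.0 212.5 22.27676773071289 [ 0.5786 -0.0289  0.084 ]
cap 329.40435791015625 156.07505798339844 20.242265701293945 [0.5816 0.0272 0.084 ]
cap 328.5 92.0 23.690814971923828 [0.5804 0.0845 0.084 ]
cap 330.6544189453125 21.625 25.764204025268555 [0.5819 0.1409 0.084 ]
58 [305 306 307 308 351 352]
63 [305 306 307 349 350 351 352]
118 [304 305 306 307]
124 [304 305 306 347 348 349]
175 [303 304 305 306]
295 [(218, np.uint8(107)), (219, np.uint8(106)), (220, np.uint8(107)), (221, np.uint8(107)), (222, np.uint8(108)), (223, np.uint8(107)), (224, np.uint8(111)), (225, np.uint8(149)), (226, np.uint8(182)), (227, np.uint8(179)), (228, np.uint8(168)), (229, np.uint8(146)), (230, np.uint8(132)), (231, np.uint8(132)), (232, np.uint8(132)), (233, np.uint8(132)), (234, np.uint8(130)), (235, np.uint8(130))]
300 [(218, np.uint8(107)), (219, np.uint8(106)), (220, np.uint8(106)), (221, np.uint8(108)), (222, np.uint8(108)), (223, np.uint8(107)), (224, np.uint8(106)), (225, np.uint8(146)), (226, np.uint8(182)), (227, np.uint8(180)), (228, np.uint8(176)), (229, np.uint8(159)), (230, np.uint8(131)), 
[... 977 characters left out ...]
p.uint8(91)), (222, np.uint8(99)), (223, np.uint8(99)), (224, np.uint8(90)), (225, np.uint8(77)), (226, np.uint8(86)), (227, np.uint8(106)), (228, np.uint8(106)), (229, np.uint8(129)), (230, np.uint8(134)), (231, np.uint8(39)), (232, np.uint8(28)), (233, np.uint8(45)), (234, np.uint8(63)), (235, np.uint8(79))]
355 [(218, np.uint8(71)), (219, np.uint8(73)), (220, np.uint8(71)), (221, np.uint8(67)), (222, np.uint8(57)), (223, np.uint8(66)), (224, np.uint8(91)), (225, np.uint8(104)), (226, np.uint8(134)), (227, np.uint8(164)), (228, np.uint8(162)), (229, np.uint8(157)), (230, np.uint8(138)), (231, np.uint8(76)), (232, np.uint8(51)), (233, np.uint8(39)), (234, np.uint8(36)), (235, np.uint8(39))]
```

Call:
drive_tool(offset=[[-0.42,-0.92,0],[0,0,0.2],[0,0,0.2],[0,0,0.2],[0,0,0.2],[0,0,0.2],[0,0,0.2],[0,0,0.2],[0,0,0.2],[0,0,0.2],[0,0,0.2],[0,0,0.2],[0,0,0.2],[0,0,0.2],[0,0,0.2],[0,0,0.2],[0,0,0.2],[0,0,0.2],[0,0,0.2],[0,0,0]], delta_rot=[[0,0,-1],[0,0,-1],[0,0,-1],[0,0,-1],[0,0,-1],[0,0,-1],[0,0,-1],[0,0,-1],[0,0,-1],[0,0,-1],[0,0,-1],[0,0,-1],[0,0,-1],[0,0,-1],[0,0,-1],[0,0,-1],[0,0,-1],[0,0,-0.7],[0,0,0],[0,0,0]], fingers=-0.3)

```text
time_s: 3.58
tcp_pos: [0.5519, 0.139, 0.141]
tcp_rot: [-0.044, -3.141, 0.001]
contact_force: [0.3, -0.7, -0.2]
width: 0.0299
grasp_force: 0.0
```

```bash
cat > look.py <<'E'
from h import *
import sys
n=sys.argv[1]; c=cam("wrist"); im=camera("wrist"); cv2.imwrite(f"pics/{n}.png",im); s=sense(); np.savez(n,K=c[0],o=c[1],A=c[2])
r=R.from_rotvec(s["tcp_rot"]).as_matrix()
print(s["time_s"],s["tcp_pos"].round(4),"x",r[:,0].round(3),"y",r[:,1].round(3),s["joints"].round(2),s["contact_force"].round(1),s["width"])
def Wr(x,y,z): return np.array([.5803+x+.0227*y,.0552+y-.0227*x,z])
for nm,p in(("tab1",Wr(-.027,-.084,.084)),("tab2",Wr(-.027,-.028,.084)),("tab3",Wr(-.027,.028,.084)),("tab4",Wr(-.027,.084,.084))): print(nm,proj(c,p).round(0))
E
python3 look.py c
```

```text
3.625 [0.552  0.1392 0.1412] x [-1.     0.028  0.   ] y [ 0.028  1.    -0.   ] [-0.09  0.84 -0.42  1.61  0.45  0.79  0.84] [-0.2  1.3  0.6] 0.029674467794174677
tab1 [ 80. 221.]
tab2 [161. 221.]
tab3 [242. 220.]
tab4 [323. 220.]
```

View pics/c.png

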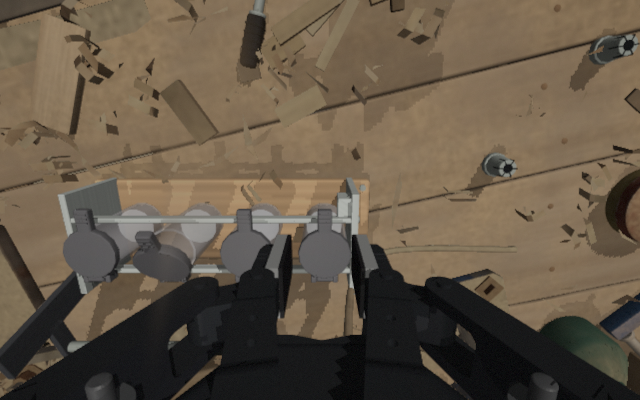

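Call:
drive_tool(offset=[[0.07,0.03,0.64],[0,0,0.64],[0,0,0.64],[0,0,0.64],[0,0,0]], delta_rot=[[0,0,0],[0,0,0],[0,0,0],[0,0,0],[0,0,0]])

```text
time_s: 4.25
tcp_pos: [0.5497, 0.1402, 0.0761]
tcp_rot: [-0.041, -3.139, 0.001]
contact_force: [-0.3, 0.1, 0.3]
width: 0.0302
grasp_force: 0.0
```

Call:
drive_tool(offset=[[0,0,0],[0,0,0],[0,0,0],[0,0,0],[0,0,0]], delta_rot=[[0,0,0],[0,0,0],[0,0,0],[0,0,0],[0,0,0]], fingers=-1, newtons=20)

```text
time_s: 4.88
tcp_pos: [0.5504, 0.1407, 0.0775]
tcp_rot: [0.041, 3.141, 0.001]
contact_force: [0.7, 5.4, -0.4]
width: 0.009
grasp_force: 21.3
```

Call:
drive_tool(offset=[[-0.03,0,-0.36],[-0.09,0,-0.35],[-0.15,0,-0.33],[-0.21,0,-0.3],[-0.26,0,-0.26],[-0.3,0,-0.21],[-0.33,0,-0.15],[-0.35,0,-0.09],[-0.36,0,-0.03],[-0.36,0,0.03],[-0.35,0,0.09],[0,0,0]], delta_rot=[[0,0,0],[0,0,0],[0,0,0],[0,0,0],[0,0,0],[0,0,0],[0,0,0],[0,0,0],[0,0,0],[0,0,0],[0,0,0],[0,0,0]])

```text
time_s: 6.38
tcp_pos: [0.6208, 0.1387, 0.1262]
tcp_rot: [0.041, 3.14, 0.001]
contact_force: [0.8, 5.0, 4.3]
width: 0.0085
grasp_force: 21.4
```

Call:
drive_tool(offset=[[0,0,0],[0,0,0],[0,0,0],[0,0,-1],[0,0,-1],[0,0,0]], delta_rot=[[0,0,0],[0,0,0],[0,0,0],[0,0,0],[0,0,0],[0,0,0]], fingers=-0.2)

```text
time_s: 7.12
tcp_pos: [0.6206, 0.1385, 0.1778]
tcp_rot: [0.042, 3.139, 0.001]
contact_force: [-1.0, 0.3, -0.1]
width: 0.0343
grasp_force: 0.0
```

```bash
python3 look.py d
```

```text
7.175 [0.6201 0.1383 0.1766] x [-1.     0.026 -0.001] y [ 0.026  1.    -0.   ] [-0.07  0.89 -0.46  1.31  0.41  1.04  0.96] [ 0.1  0.7 -1. ] 0.0342488253082695
tab1 [ 96. 117.]
tab2 [171. 117.]
tab3 [246. 116.]
tab4 [321. 116.]
```

View pics/d.png

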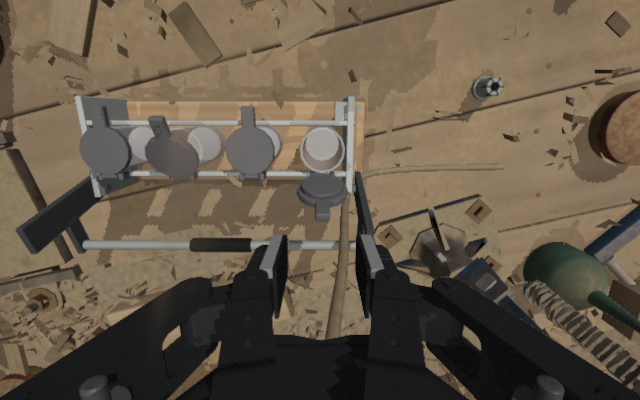

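```bash
cat > coll.py <<'E'
from h import *
import sys
n,u0,u1,v0,v1=sys.argv[1],*map(int,sys.argv[2:6])
q=np.load(n+".npz"); c=(q["K"],q["o"],q["A"])
im=cv2.imread(f"pics/{n}.png"); hsv=cv2.cvtColor(im,cv2.COLOR_BGR2HSV)
m=((hsv[...,1]<50)).astype(np.uint8); k=np.zeros_like(m); k[v0:v1,u0:u1]=m[v0:v1,u0:u1]
k=cv2.morphologyEx(k,cv2.MORPH_CLOSE,np.ones((5,5),np.uint8))
cs=max(cv2.findContours(k,0,1)[0],key=cv2.contourArea); M=cv2.moments(cs); uv=(M["m10"]/M["m00"],M["m01"]/M["m00"])
x,y,w,h=cv2.boundingRect(cs); print("box",x,y,w,h,"centroid",np.round(uv,1),onz(c,uv,.012).round(4))
# check: projected outlines
p=onz(c,uv,.012); print("base,top px",proj(c,[p[0],p[1],0]).round(1),proj(c,[p[0],p[1],.024]).round(1))
E
python3 coll.py d 468 512 70 106; python3 coll.py c 478 522 148 184; python3 coll.py c 585 640 28 68
python3 - <<'E'
from h import *
q=np.load("d.npz"); c=(q["K"],q["o"],q["A"]); print(proj(c,[.5822,.1391,.078]), onz(c,(322,147),.078))
E
```

```text
box 471 76 32 24 centroid [486.   87.2] [0.5342 0.2971 0.012 ]
base,top px [479.7  88.2] [492.9  86.2]
box 482 153 34 24 centroid [498.  165.1] [0.5338 0.2971 0.012 ]
base,top px [490.9 163. ] [505.8 167.5]
box 589 34 51 31 centroid [612.4  47.7] [0.4401 0.3778 0.012 ]
base,top px [599.5  50.6] [626.6  44.6]
[321.11462917 151.16972692] [0.57895957 0.13988352 0.078     ]
```

Call:
drive_tool(offset=[[0.516,0.894,0],[0.516,0.894,0],[0.516,0.894,0],[0.516,0.894,0.5],[0.516,0.894,0.8],[0.516,0.894,0.9],[0.516,0.894,0.9],[0,0,0.9],[0,0,0]], delta_rot=[[0,0,0],[0,0,0],[0,0,0],[0,0,0],[0,0,0],[0,0,0],[0,0,0],[0,0,0],[0,0,0]], fingers=0)

```text
time_s: 8.3
tcp_pos: [0.5329, 0.2966, 0.0745]
tcp_rot: [-0.04, -3.139, 0.003]
contact_force: [0.1, 0.5, -0.1]
width: 0.0429
grasp_force: 0.0
```

```bash
python3 look.py e; python3 coll.py e 290 370 120 260
```

```text
8.35 [0.5336 0.2968 0.0758] x [-1.     0.026  0.001] y [ 0.026  1.    -0.001] [-0.39  0.98 -0.37  1.49  0.46  0.76  0.6 ] [ 0.3 -0.4  0.5] 0.043195650041561943
tab1 [-322.  309.]
tab2 [-212.  308.]
tab3 [-100.  308.]
tab4 [ 11. 308.]
box 310 197 30 35 centroid [324.4 213.2] [0.5331 0.2982 0.012 ]
base,top px [324.2 208.1] [324.5 218.9]
```

View pics/e.png

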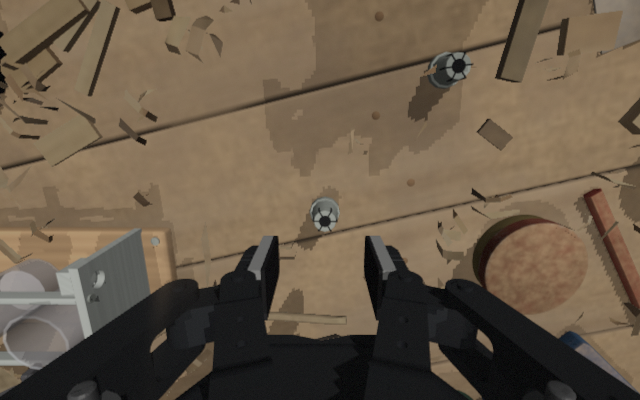

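Call:
drive_tool(offset=[[0,0.04,0.9],[0,0,0.9],[0,0,0.5],[0,0,0.37],[0,0,0]], delta_rot=[[0,0,0],[0,0,0],[0,0,0],[0,0,0],[0,0,0]])

```text
time_s: 8.98
tcp_pos: [0.5339, 0.2982, 0.0096]
tcp_rot: [-0.041, -3.141, 0.0]
contact_force: [-0.8, 0.7, 0.3]
width: 0.0425
grasp_force: 0.0
```

Call:
drive_tool(offset=[[0,0,0],[0,0,0],[0,0,0],[0,0,0],[0,0,0],[0,0,-0.5],[0,0,0]], delta_rot=[[0,0,0],[0,0,0],[0,0,0],[0,0,0],[0,0,0],[0,0,0],[0,0,0]], fingers=-1, newtons=40)

```text
time_s: 9.85
tcp_pos: [0.5344, 0.2985, 0.0234]
tcp_rot: [0.041, 3.14, 0.002]
contact_force: [-0.8, -0.5, -1.4]
width: 0.0149
grasp_force: 38.7
```

```bash
python3 coll.py e 425 475 48 90; python3 -c "
from h import *
s=sense();print(s)"
```

```text
box 428 52 44 37 centroid [448.7  68.5] [0.4404 0.3778 0.012 ]
base,top px [441.4  71. ] [456.9  65.6]
{'time_s': 9.85, 'joints': array([-0.40259117,  1.06004077, -0.33769559,  1.50552679,  0.49137808,
        0.65918396,  0.57222783]), 'dq': array([-0.0024383 ,  0.02088744,  0.0083174 ,  0.00727757,  0.00610051,
       -0.01600103, -0.00354732]), 'effort': array([ 9.10857646e-02, -1.03583086e+02, -6.43033817e+00, -1.59264815e+01,
       -1.22999651e-01,  3.81210325e-01,  1.11462451e-01]), 'tcp_pos': array([0.53438552, 0.29854394, 0.02338437]), 'tcp_rot': array([4.13133954e-02, 3.13984731e+00, 1.61284697e-03]), 'contact_force': array([-0.79981014, -0.47620499, -1.39504773]), 'torque': array([-0.04469368,  0.00634818, -0.0060068 ]), 'grasp_force': 38.688748315908015, 'width': 0.01486286147252676}
```

Call:
drive_tool(offset=[[0,0,-1],[0,0,-1],[0,0,-1],[-0.25,-0.79,-1],[-0.25,-0.79,0],[-0.25,-0.79,0],[-0.25,-0.79,0],[-0.25,-0.79,0],[-0.25,-0.79,0],[-0.25,-0.79,0],[-0.28,-0.79,0],[0,0,0],[0,0,0]], delta_rot=[[0,0,0],[0,0,0],[0,0,0],[0,0,0],[0,0,0],[0,0,0],[0,0,0],[0,0,0],[0,0,0],[0,0,0],[0,0,0],[0,0,0],[0,0,0]])

```text
time_s: 11.48
tcp_pos: [0.5803, 0.1393, 0.122]
tcp_rot: [-0.04, -3.141, -0.001]
contact_force: [-1.1, 0.9, -0.2]
width: 0.0148
grasp_force: 38.7
```

```bash
python3 look.py f; python3 - <<'E'
from h import *
q=np.load("f.npz"); c=(q["K"],q["o"],q["A"]); s=sense(); t=s["tcp_pos"]
print("tcp px",proj(c,t),"10 below",proj(c,t-[0,0,.01]),"tube",proj(c,[.581,.1393,.078]))
b=cv2.resize(cv2.imread("pics/f.png")[150:350,220:440],(660,600));cv2.imwrite("pics/f2.png",b)
E
```

```text
11.525 [0.5803 0.1396 0.1221] x [-1.     0.025  0.   ] y [0.025 1.    0.001] [-0.08  0.9  -0.43  1.52  0.46  0.82  0.86] [-0.6  0.  -1.5] 0.01462915032195334
tab1 [ 44. 187.]
tab2 [137. 187.]
tab3 [229. 186.]
tab4 [322. 186.]
tcp px [322.71331136 251.39967462] 10 below [322.60914013 243.29654641] tube [321.85175309 222.69897037]
```

View pics/f2.png

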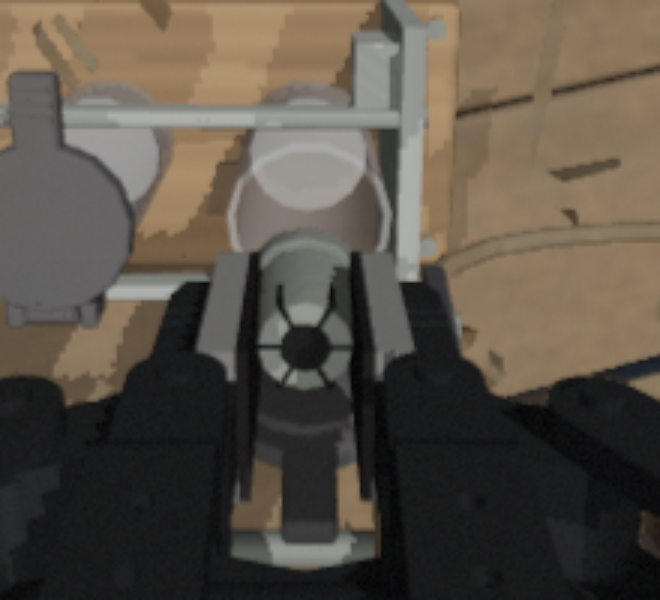

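Call:
drive_tool(offset=[[0,0,0.5],[0,0,0.5],[0,0,0.4],[0,0,0.26],[0,0,0],[0,0,0]], delta_rot=[[0,0,0],[0,0,0],[0,0,0],[0,0,0],[0,0,0],[0,0,0]])

```text
time_s: 12.28
tcp_pos: [0.5806, 0.139, 0.0808]
tcp_rot: [0.041, 3.141, 0.0]
contact_force: [1.4, -0.6, -0.6]
width: 0.0148
grasp_force: 38.7
```

Call:
drive_tool(offset=[[0,0,0],[0,0,0],[0,0,0],[0,0,-0.5],[0,0,-1],[0,0,-1],[0,0,-0.5],[0,0,0]], delta_rot=[[0,0,0],[0,0,0],[0,0,0],[0,0,0],[0,0,0],[0,0,0],[0,0,0],[0,0,0]], fingers=-0.2)

```text
time_s: 13.28
tcp_pos: [0.5806, 0.139, 0.1561]
tcp_rot: [0.041, 3.14, 0.0]
contact_force: [-0.3, -0.2, -0.8]
width: 0.0345
grasp_force: 0.0
```

```bash
python3 look.py g; python3 - <<'E'
from h import *
b=cv2.resize(cv2.imread("pics/g.png")[80:280,220:440],(440,400));cv2.imwrite("pics/g2.png",b)
E
```

```text
13.325 [0.5803 0.1389 0.1553] x [-1.     0.026  0.   ] y [ 0.026  1.    -0.   ] [-0.07  0.86 -0.45  1.49  0.44  0.9   0.88] [ 0.2 -0.5  0. ] 0.03400665063816833
tab1 [ 86. 175.]
tab2 [165. 175.]
tab3 [243. 175.]
tab4 [322. 174.]
```

View pics/g2.png

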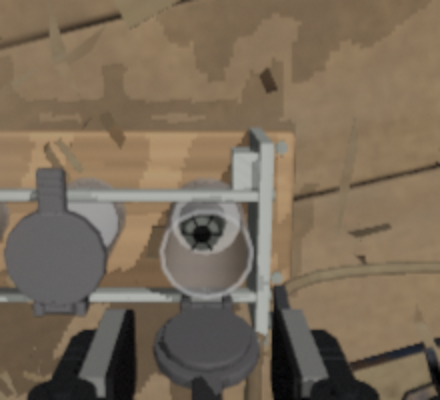

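Call:
drive_tool(offset=[[-0.5,0,-0.2],[-0.9,0,0],[-0.9,0,0],[-0.89,0,0],[0,0,0.84],[0,0,0.84],[0,0,0],[0.6,0,0],[0.6,0,0],[0.6,0,0],[0.6,0,0],[0.28,0,0.2],[0.28,0,0.2],[0.16,0,0.24],[0.16,0,0.24],[0.08,0,0.32],[0,0,0.2],[0,0,0],[0,0,0]], delta_rot=[[0,0,0],[0,0,0],[0,0,0],[0,0,0],[0,0,0],[0,0,0],[0,0,0],[0,0,0],[0,0,0],[0,0,0],[0,0,0],[0,0,0],[0,0,0],[0,0,0],[0,0,0],[0,0,0],[0,0,0],[0,0,0],[0,0,0]], fingers=-1)

```text
time_s: 15.7
tcp_pos: [0.5759, 0.1391, 0.0838]
tcp_rot: [-0.041, -3.141, 0.0]
contact_force: [-6.9, -1.2, 15.0]
width: 0.0002
grasp_force: 7.3
```

Call:
drive_tool(offset=[[0,0,0.06],[0,0,0],[0,0,-1],[0,0,-1],[0,0,-1],[0.2,-0.9,0],[0.2,-0.9,0],[0.2,-0.9,0],[0.2,-0.9,0],[0.2,-0.88,0],[0,0,0],[0,0,0]], delta_rot=[[0,0,0],[0,0,0],[0,0,0],[0,0,0],[0,0,0],[0,0,0],[0,0,0],[0,0,0],[0,0,0],[0,0,0],[0,0,0],[0,0,0]], fingers=-0.3)

```text
time_s: 17.2
tcp_pos: [0.5484, 0.0284, 0.1569]
tcp_rot: [0.041, 3.141, 0.001]
contact_force: [0.4, 0.5, 0.6]
width: 0.0299
grasp_force: 0.0
```

```bash
python3 look.py i; cp pics/i.png pics/i2.png
```

```text
17.25 [0.5484 0.0286 0.157 ] x [-1.     0.025 -0.   ] y [0.025 1.    0.   ] [ 0.13  0.8  -0.47  1.67  0.47  0.79  1.  ] [-0.4 -0.3  0.1] 0.029596810906190422
tab1 [246. 214.]
tab2 [321. 214.]
tab3 [397. 213.]
tab4 [472. 213.]
```

View pics/i.png

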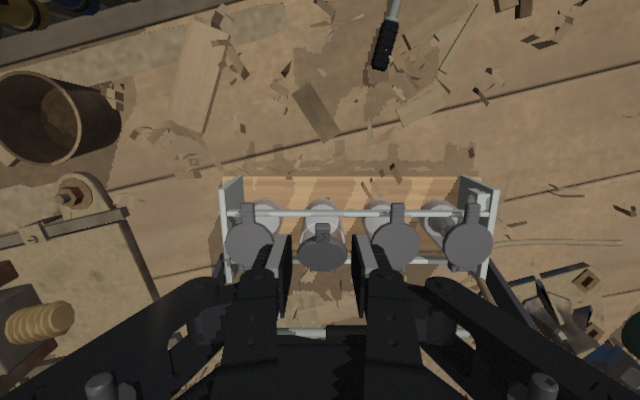

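```bash
python3 - <<'E'
from h import *
q=np.load("i.npz"); c=(q["K"],q["o"],q["A"])
def Wr(x,y,z): return np.array([.5803+x+.0227*y,.0552+y-.0227*x,z])
for th in np.arange(0,1.3,.1):
    e=[proj(c,Wr(.0205-r*np.cos(th)-.004*np.sin(th)*-1*0,-.028,.08+r*np.sin(th)))[1].round(0) for r in(.001,.040,.054)]
    print(th.round(1),e)
im=cv2.imread("pics/i.png"); g=cv2.cvtColor(im,cv2.COLOR_BGR2GRAY)
for u in (247,323,397,472): print(u,g[190:276:2,u])
E
```

```text
0.0 [np.float64(268.0), np.float64(221.0), np.float64(204.0)]
0.1 [np.float64(268.0), np.float64(224.0), np.float64(206.0)]
0.2 [np.float64(268.0), np.float64(226.0), np.float64(210.0)]
0.3 [np.float64(268.0), np.float64(229.0), np.float64(214.0)]
0.4 [np.float64(268.0), np.float64(233.0), np.float64(219.0)]
0.5 [np.float64(268.0), np.float64(237.0), np.float64(224.0)]
0.6 [np.float64(268.0), np.float64(242.0), np.float64(231.0)]
0.7 [np.float64(268.0), np.float64(247.0), np.float64(238.0)]
0.8 [np.float64(269.0), np.float64(253.0), np.float64(246.0)]
0.9 [np.float64(269.0), np.float64(259.0), np.float64(254.0)]
1.0 [np.float64(269.0), np.float64(265.0), np.float64(263.0)]
1.1 [np.float64(269.0), np.float64(271.0), np.float64(271.0)]
1.2 [np.float64(269.0), np.float64(277.0), np.float64(280.0)]
247 [140 139 138 138 137 135 102  94 103  98  98  97 103  97 102 102 102 102
 104 103 103 103 102 103 102 102 102 104 104 103 102 103 102 103 102 101
 101 100  95  98  52  27  28]
323 [140 136 134 137 135 118 117 135 159 159 128 152 154 143 160 158 150  86
  89 100  75  80  61  65  68  70  71  67  73  72  72  73  71  72  72  72
  71  70  70  70  72  89  91]
397 [129 125 132 137 136 130 111  87  98  93  98  93  99  92  97  97  97  97
  98  98  97  98  97  97  97  97  97  98  97  97  98  96  96  96  95  95
  96  97  92  95  74  25  27]
472 [116  61  67  95  97 103  93  85  95  90  96  91  96  92  95  94  94  94
  95  97  96  95  96  94  94  95  95  95  95  95  94  94  94  93  93  94
  93  93  88  92  79  52  49]
```

Call:
drive_tool(offset=[[-0.25,-0.03,0.6],[0,0,0.6],[0,0,0.6],[0,0,0.36],[0,0,0]], delta_rot=[[0,0,0],[0,0,0],[0,0,0],[0,0,0],[0,0,0]])

```text
time_s: 17.88
tcp_pos: [0.5542, 0.0269, 0.1024]
tcp_rot: [-0.041, -3.14, 0.0]
contact_force: [-0.4, 0.6, 0.1]
width: 0.0302
grasp_force: 0.0
```

Call:
drive_tool(offset=[[0,0,0],[0,0,0],[0,0,0],[0,0,0],[0,0,0]], delta_rot=[[0,0,0],[0,0,0],[0,0,0],[0,0,0],[0,0,0]], fingers=-1, newtons=20)

```text
time_s: 18.5
tcp_pos: [0.5547, 0.0283, 0.1036]
tcp_rot: [0.04, 3.14, 0.003]
contact_force: [-0.4, 8.2, -0.1]
width: 0.0082
grasp_force: 21.5
```

Call:
drive_tool(offset=[[-0.21,0,-0.3],[-0.26,0,-0.26],[-0.3,0,-0.21],[-0.33,0,-0.15],[-0.35,0,-0.09],[-0.36,0,-0.03],[-0.36,0,0.03],[-0.35,0,0.09],[0,0,0]], delta_rot=[[0,0,0],[0,0,0],[0,0,0],[0,0,0],[0,0,0],[0,0,0],[0,0,0],[0,0,0],[0,0,0]])

```text
time_s: 19.62
tcp_pos: [0.6183, 0.0266, 0.1267]
tcp_rot: [0.04, 3.14, 0.004]
contact_force: [0.8, 5.9, 3.7]
width: 0.008
grasp_force: 21.7
```

Call:
drive_tool(offset=[[0,0,0],[0,0,0],[0,0,0],[0,0,-1],[0,0,-1],[0,0,0]], delta_rot=[[0,0,0],[0,0,0],[0,0,0],[0,0,0],[0,0,0],[0,0,0]], fingers=-0.2)

```text
time_s: 20.38
tcp_pos: [0.6181, 0.0252, 0.1776]
tcp_rot: [0.042, 3.139, 0.0]
contact_force: [0.9, 0.0, -0.8]
width: 0.0343
grasp_force: 0.0
```

Call:
drive_tool(offset=[[0.5,0.93,0],[0.5,0.93,0],[0.5,0.93,0],[0.5,0.93,0],[0.5,0.93,0],[0.5,0.93,0],[0.5,0.93,0],[0.5,0.93,0],[0.5,0.93,0],[0.5,0.93,0],[0.5,0.93,0],[0.5,0.93,0.5],[0.5,0.93,0.9],[0.5,0.93,0.9],[0.46,0.93,0.9],[0,0,0.88],[0,0,0],[0,0,0]], delta_rot=[[0,0,0],[0,0,0],[0,0,0],[0,0,0],[0,0,0],[0,0,0],[0,0,0],[0,0,0],[0,0,0],[0,0,0],[0,0,0],[0,0,0],[0,0,0],[0,0,0],[0,0,0],[0,0,0],[0,0,0],[0,0,0]], fingers=0)

```text
time_s: 22.62
tcp_pos: [0.4405, 0.3786, 0.0746]
tcp_rot: [0.042, 3.141, 0.0]
contact_force: [0.3, -0.0, -0.3]
width: 0.0429
grasp_force: 0.0
```

```bash
python3 look.py j; python3 coll.py j 280 370 120 260
```

```text
22.675 [0.4406 0.3786 0.0748] x [-1.     0.027 -0.001] y [0.027 1.    0.001] [-0.59  0.95 -0.35  1.61  0.46  0.67  0.37] [-0.3 -0.5  1.4] 0.04264361948927193
tab1 [-369.  450.]
tab2 [-274.  450.]
tab3 [-178.  450.]
tab4 [-82. 449.]
box 307 194 30 35 centroid [321.7 210.5] [0.4389 0.3785 0.012 ]
base,top px [321.7 205.5] [321.8 216. ]
```

Call:
drive_tool(offset=[[0.05,0,0.9],[0,0,0.9],[0,0,0.5],[0,0,0.32],[0,0,0]], delta_rot=[[0,0,0],[0,0,0],[0,0,0],[0,0,0],[0,0,0]])

```text
time_s: 23.3
tcp_pos: [0.439, 0.3788, 0.0086]
tcp_rot: [-0.041, -3.141, -0.0]
contact_force: [-0.1, 0.4, 1.6]
width: 0.0428
grasp_force: 0.0
```

Call:
drive_tool(offset=[[0,0,0],[0,0,0],[0,0,0],[0,0,0],[0,0,0],[0,0,-0.5],[0,0,0]], delta_rot=[[0,0,0],[0,0,0],[0,0,0],[0,0,0],[0,0,0],[0,0,0],[0,0,0]], fingers=-1, newtons=40)

```text
time_s: 24.18
tcp_pos: [0.4394, 0.3792, 0.0223]
tcp_rot: [0.041, 3.14, 0.002]
contact_force: [0.3, -0.3, -1.3]
width: 0.0152
grasp_force: 38.7
```

Call:
drive_tool(offset=[[0,0,-1],[0,0,-1],[-0.4,-0.93,-1],[-0.4,-0.93,-1],[-0.4,-0.93,0],[-0.4,-0.93,0],[-0.4,-0.93,0],[-0.4,-0.93,0],[-0.4,-0.93,0],[-0.4,-0.93,0],[-0.4,-0.93,0],[-0.4,-0.93,0],[-0.4,-0.93,0],[-0.4,-0.93,0],[-0.4,-0.93,0],[-0.4,-0.93,0],[-0.35,-0.92,0],[0,0,0],[0,0,0]], delta_rot=[[0,0,0],[0,0,0],[0,0,0],[0,0,0],[0,0,0],[0,0,0],[0,0,0],[0,0,0],[0,0,0],[0,0,0],[0,0,0],[0,0,0],[0,0,0],[0,0,0],[0,0,0],[0,0,0],[0,0,0],[0,0,0],[0,0,0]])

```text
time_s: 26.55
tcp_pos: [0.5783, 0.0271, 0.1211]
tcp_rot: [-0.04, -3.141, -0.001]
contact_force: [0.0, 0.3, -1.0]
width: 0.0148
grasp_force: 38.7
```

```bash
python3 look.py k; python3 - <<'E'
from h import *
q=np.load("k.npz"); c=(q["K"],q["o"],q["A"]); print("tube",proj(c,[.579,.0272,.078]))
cv2.imwrite("pics/k2.png",cv2.resize(cv2.imread("pics/k.png")[150:350,220:440],(440,400)))
E
```

```text
26.6 [0.5783 0.0273 0.1211] x [-1.     0.025  0.   ] y [0.025 1.    0.   ] [ 0.13  0.89 -0.47  1.59  0.52  0.79  0.99] [0.2 0.  0.2] 0.014767102262944004
tab1 [229. 186.]
tab2 [322. 186.]
tab3 [415. 185.]
tab4 [508. 185.]
tube [322.04261424 223.27139519]
```

View pics/k2.png

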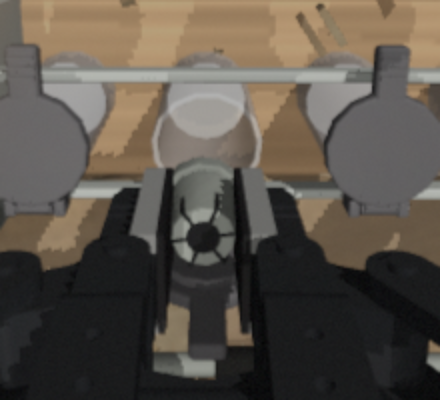

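Call:
drive_tool(offset=[[0,0.02,0.5],[0,0,0.5],[0,0,0.4],[0,0,0.24],[0,0,0],[0,0,0]], delta_rot=[[0,0,0],[0,0,0],[0,0,0],[0,0,0],[0,0,0],[0,0,0]])

```text
time_s: 27.35
tcp_pos: [0.5786, 0.027, 0.0803]
tcp_rot: [0.041, 3.141, 0.0]
contact_force: [0.4, 1.2, 0.0]
width: 0.015
grasp_force: 38.7
```

Call:
drive_tool(offset=[[0,0,0],[0,0,0],[0,0,0],[0,0,-0.5],[0,0,-1],[0,0,-1],[0,0,-0.5],[0,0,0]], delta_rot=[[0,0,0],[0,0,0],[0,0,0],[0,0,0],[0,0,0],[0,0,0],[0,0,0],[0,0,0]], fingers=-0.2)

```text
time_s: 28.35
tcp_pos: [0.5787, 0.0269, 0.1556]
tcp_rot: [0.041, 3.14, 0.0]
contact_force: [-1.0, -0.1, -0.5]
width: 0.0337
grasp_force: 0.0
```

```bash
python3 look.py l; python3 - <<'E'
from h import *
q=np.load("l.npz"); c=(q["K"],q["o"],q["A"]); print(proj(c,[.579,.0272,.078]),proj(c,[.579,.0272,.062]))
im=cv2.imread("pics/l.png"); g=cv2.cvtColor(im,cv2.COLOR_BGR2GRAY)
u,v=proj(c,[.579,.0272,.062]).astype(int)
G=cv2.imread("pics/g.png"); Gg=cv2.cvtColor(G,cv2.COLOR_BGR2GRAY)
# dark bore of the standing collet (template patch from tube 4 picture)
t=Gg[182:212,305:340]; r=cv2.matchTemplate(g[150:250,270:380],t,cv2.TM_CCOEFF_NORMED); print(cv2.minMaxLoc(r),(u,v))
E
```

```text
28.4 [0.5784 0.0269 0.1548] x [-1.     0.026  0.   ] y [ 0.026  1.    -0.   ] [ 0.14  0.84 -0.5   1.56  0.48  0.87  1.01] [ 1.1  0.2 -0.3] 0.03421505730526446
tab1 [243. 174.]
tab2 [322. 174.]
tab3 [401. 173.]
tab4 [480. 173.]
[322.1407898  206.60313898] [322.07464915 200.67004454]
(-0.3665364682674408, 0.8478466868400574, (20, 44), (35, 32)) (np.int64(322), np.int64(200))
```

Call:
drive_tool(offset=[[-0.5,0,-0.2],[-0.9,0,0],[-0.9,0,0],[-0.89,0,0],[0,0,0.84],[0,0,0.84],[0,0,0],[0.6,0,0],[0.6,0,0],[0.6,0,0],[0.6,0,0],[0.28,0,0.2],[0.28,0,0.2],[0.16,0,0.24],[0.16,0,0.24],[0.08,0,0.32],[0,0,0.2],[0,0,0.06],[0,0,0]], delta_rot=[[0,0,0],[0,0,0],[0,0,0],[0,0,0],[0,0,0],[0,0,0],[0,0,0],[0,0,0],[0,0,0],[0,0,0],[0,0,0],[0,0,0],[0,0,0],[0,0,0],[0,0,0],[0,0,0],[0,0,0],[0,0,0],[0,0,0]], fingers=-1)

```text
time_s: 30.78
tcp_pos: [0.5739, 0.0271, 0.0832]
tcp_rot: [0.041, 3.141, -0.001]
contact_force: [-16.0, -1.8, 43.8]
width: 0.0002
grasp_force: 22.2
```

```bash
python3 - <<'E'
from h import *
from scipy.optimize import brentq
def Wr(x,y,z): return np.array([.5803+x+.0227*y,.0552+y-.0227*x,z])
q=np.load("d.npz"); c=(q["K"],q["o"],q["A"])
P=camera_params("wrist"); T=np.eye(4);T[:3,:3]=R.from_rotvec([-2.22099465e+00, -2.22109612e+00,  9.26156919e-04]).as_matrix();T[:3,3]=[5.74819107e-01, 1.96050717e-05, 2.30932944e-01]
M=T@np.array(P["mount"]); a=(np.array(P["K"]),M[:3,3],M[:3,:3])
def sl(im,u0,u1,v0,v1):
    h=cv2.cvtColor(im,cv2.COLOR_BGR2HSV); m=(h[...,2]<50).astype(np.uint8); k=np.zeros_like(m);k[v0:v1,u0:u1]=m[v0:v1,u0:u1]
    k=cv2.morphologyEx(k,cv2.MORPH_OPEN,np.ones((5,5),np.uint8))
    cs=max(cv2.findContours(k,0,1)[0],key=cv2.contourArea); print(cv2.boundingRect(cs)); return np.array(cv2.minAreaRect(cs)[0])
for nm,cc,uv in(("d",c,sl(cv2.imread("pics/d.png"),180,262,230,262)),("a",a,sl(cv2.imread("pics/a_wrist.png"),395,430,85,170))):
    ax=0 if nm=="a" else 1
    print(nm,uv)
    for th in np.arange(1.4,2.25,.1):
        f=np.arctan2(34,-37)-th; p=proj(cc,Wr(.035+.0502*np.cos(f),0,.058+.0502*np.sin(f))); print(round(th,1),p.round(0),(1e3*.0502*np.array([np.cos(f),np.sin(f)])).round(0))
s=sense(); print(s["tcp_pos"])
E
```

```text
(191, 239, 59, 13)
(403, 100, 18, 55)
d [220. 245.]
1.4 [213. 236.] [27. 42.]
1.5 [215. 239.] [31. 39.]
1.6 [216. 242.] [35. 36.]
1.7 [218. 244.] [38. 32.]
1.8 [220. 246.] [41. 28.]
1.9 [222. 246.] [44. 24.]
2.0 [224. 246.] [46. 19.]
2.1 [226. 246.] [48. 15.]
2.2 [228. 245.] [49. 10.]
a [411.29266357 126.86585236]
1.4 [399. 129.] [27. 42.]
1.5 [403. 129.] [31. 39.]
1.6 [406. 129.] [35. 36.]
1.7 [409. 129.] [38. 32.]
1.8 [411. 129.] [41. 28.]
1.9 [413. 129.] [44. 24.]
2.0 [414. 128.] [46. 19.]
2.1 [414. 128.] [48. 15.]
2.2 [414. 128.] [49. 10.]
[0.57391406 0.02714001 0.08316239]
```

Call:
drive_tool(offset=[[0,0,-1],[0,0,-1],[0,0,-1],[0,0,-1],[0,0,-0.5],[0,0,0],[0,0,0],[0,0,0],[0,0,0],[0,0,0],[0,0,0],[0,0,0],[0,0,0],[0,0,0],[0,0,0],[0,0,0],[0,0,0],[0,0,0],[0,0,0],[0,0,0]], delta_rot=[[0,0,0],[0,0,0],[0,0,1],[0,0,1],[0,0,1],[0,0,1],[0,0,1],[0,0,1],[0,0,1],[0,0,1],[0,0,1],[0,0,1],[0,0,1],[0,0,1],[0,0,1],[0,0,1],[0,0,1],[0,0,1],[0,0,1],[0,0,1]])

```text
time_s: 33.28
tcp_pos: [0.5743, 0.0271, 0.1937]
tcp_rot: [-2.253, -2.189, 0.0]
contact_force: [0.3, 0.8, -0.6]
width: -0.0001
grasp_force: 0.0
```

Call:
drive_tool(offset=[[0.29,0.81,0],[0.29,0.81,0],[0.29,0.81,0],[0.29,0.82,0],[0,0,0.9],[0,0,0.9],[0,0,0.9],[0,0,0.9],[0,0,0.5],[0,0,0.4],[0,0,0]], delta_rot=[[0,0,0],[0,0,0],[0,0,0],[0,0,0],[0,0,0],[0,0,0],[0,0,0],[0,0,0],[0,0,0],[0,0,0],[0,0,0]], fingers=0)

```text
time_s: 34.65
tcp_pos: [0.6561, 0.0539, 0.0812]
tcp_rot: [-2.25, -2.192, 0.001]
contact_force: [-0.7, 0.0, 0.9]
width: 0.0426
grasp_force: 0.0
```

Call:
drive_tool(offset=[[0,0,0],[0,0,0],[0,0,0],[0,0,0],[0,0,0]], delta_rot=[[0,0,0],[0,0,0],[0,0,0],[0,0,0],[0,0,0]], fingers=-1, newtons=25)

```text
time_s: 35.28
tcp_pos: [0.6575, 0.0539, 0.0825]
tcp_rot: [2.249, 2.191, 0.004]
contact_force: [5.3, 0.2, 2.9]
width: 0.0103
grasp_force: 25.9
```

Call:
drive_tool(offset=[[0,-0.22,-0.3],[0,-0.27,-0.25],[0,-0.31,-0.2],[0,-0.35,-0.13],[0,-0.36,-0.07],[0,-0.37,0],[0,-0.36,0.07],[0,-0.35,0.13],[0,0,0]], delta_rot=[[0,0,0],[0,0,0],[0,0,0],[0,0,0],[0,0,0],[0,0,0],[0,0,0],[0,0,0],[0,0,0]])

```text
time_s: 36.4
tcp_pos: [0.591, 0.0561, 0.1017]
tcp_rot: [-2.25, -2.192, -0.001]
contact_force: [-9.7, 0.7, 22.5]
width: 0.0082
grasp_force: 66.5
```

Call:
drive_tool(offset=[[0,0,0],[0,0,0],[0,0,0],[0,0,-1],[0,0,-0.5],[0,0,0]], delta_rot=[[0,0,0],[0,0,0],[0,0,0],[0,0,0],[0,0,0],[0,0,0]], fingers=-0.2)

```text
time_s: 37.15
tcp_pos: [0.5918, 0.0557, 0.1382]
tcp_rot: [2.25, 2.192, 0.001]
contact_force: [0.4, 0.0, -0.2]
width: 0.0339
grasp_force: 0.0
```

```bash
python3 look.py m; cp pics/m.png pics/m2.png
```

```text
37.2 [0.5915 0.0556 0.1376] x [0.026 1.    0.   ] y [ 1.    -0.026  0.   ] [-0.12  0.85 -0.05  1.52  0.06  0.77 -0.22] [ 0.5 -0.2 -1.1] 0.03426445995009833
tab1 [271. 322.]
tab2 [268. 254.]
tab3 [263. 176.]
tab4 [258.  85.]
```

View pics/m.png

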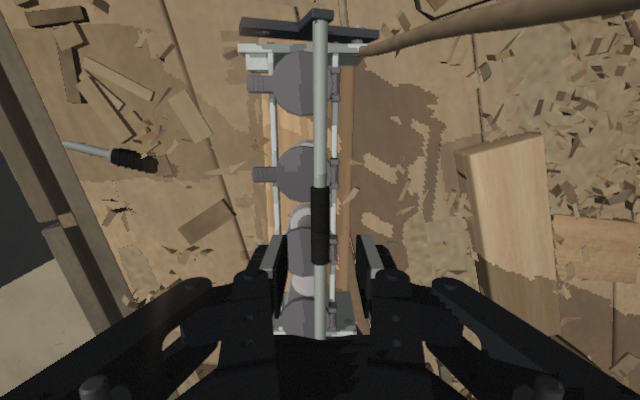

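```bash
python3 - <<'E'
from h import *
def Wr(x,y,z): return np.array([.5803+x+.0227*y,.0552+y-.0227*x,z])
q=np.load("m.npz"); c=(q["K"],q["o"],q["A"])
for f in range(80,140,8):
    F=np.radians(f); P=lambda y: Wr(.035+.0502*np.cos(F),y,.058+.0502*np.sin(F)); print(f,proj(c,P(0)).round(1),proj(c,P(.09)).round(1),P(0).round(4))
im=cv2.imread("pics/m.png"); h=cv2.cvtColor(im,cv2.COLOR_BGR2HSV)
for v in (100,130,200,220,240): print(v,im[v,300:345].max(1).tolist())
E
```

```text
80 [375.6 228.6] [383.   68.4] [0.624  0.0542 0.1074]
88 [364.2 229.1] [369.9  68.3] [0.6171 0.0544 0.1082]
96 [352.5 229. ] [356.5  68.4] [0.6101 0.0545 0.1079]
104 [341.  228.3] [343.2  68.8] [0.6032 0.0547 0.1067]
112 [329.9 227.1] [330.5  69.4] [0.5965 0.0548 0.1045]
120 [319.7 225.3] [318.7  70.2] [0.5902 0.055  0.1015]
128 [310.6 223.2] [308.4  71.2] [0.5844 0.0551 0.0976]
136 [302.8 220.7] [299.6  72.3] [0.5792 0.0552 0.0929]
100 [89, 90, 89, 89, 90, 89, 89, 88, 88, 90, 89, 89, 93, 110, 139, 151, 156, 163, 167, 162, 155, 149, 143, 132, 118, 102, 85, 77, 88, 117, 103, 63, 90, 91, 90, 91, 92, 89, 90, 86, 98, 122, 124, 126, 128]
130 [177, 160, 160, 161, 161, 160, 159, 161, 171, 176, 174, 174, 167, 138, 139, 152, 156, 164, 167, 162, 156, 149, 142, 130, 117, 100, 99, 143, 174, 168, 138, 128, 184, 188, 186, 183, 168, 118, 121, 121, 121, 123, 125, 127, 127]
200 [85, 87, 85, 86, 85, 86, 85, 85, 84, 79, 59, 26, 28, 29, 28, 31, 30, 28, 29, 27, 28, 26, 25, 23, 23, 16, 14, 13, 12, 72, 123, 116, 135, 138, 138, 133, 138, 167, 162, 137, 123, 125, 126, 135, 147]
220 [110, 112, 109, 101, 100, 96, 95, 94, 90, 88, 77, 25, 28, 26, 29, 27, 31, 27, 31, 27, 28, 25, 23, 22, 21, 16, 14, 12, 14, 68, 143, 185, 188, 186, 177, 142, 103, 122, 121, 121, 123, 124, 129, 135, 139]
240 [100, 86, 89, 88, 88, 88, 88, 88, 88, 88, 78, 27, 29, 34, 32, 36, 33, 30, 31, 30, 32, 30, 28, 23, 24, 26, 19, 18, 19, 59, 106, 103, 103, 104, 106, 99, 72, 79, 106, 127, 131, 136, 138, 139, 138]
```

Call:
drive_tool(offset=[[0,0,0],[0,0,0],[0,0,0],[0,0,0.5],[0,0,0.5],[0,-0.12,0.2],[0,-0.14,0.2],[0,-0.14,0.2],[0,0,0],[0,0,0]], delta_rot=[[0,0,0],[0,0,0],[0,0,0],[0,0,0],[0,0,0],[0,0,0],[0,0,0],[0,0,0],[0,0,0],[0,0,0]], fingers=-1)

```text
time_s: 38.45
tcp_pos: [0.5807, 0.056, 0.0978]
tcp_rot: [-2.25, -2.192, 0.002]
contact_force: [-7.1, 0.3, 11.9]
width: -0.0001
grasp_force: 5.9
```

Call:
drive_tool(offset=[[0,-0.04,0.06],[0,0,0.04],[0,0,0],[0,0,0]], delta_rot=[[0,0,0],[0,0,0],[0,0,0],[0,0,0]])

```text
time_s: 38.95
tcp_pos: [0.5806, 0.056, 0.0972]
tcp_rot: [2.25, 2.191, 0.002]
contact_force: [-12.3, -1.0, 43.7]
width: 0.0
grasp_force: 21.9
```

Call:
drive_tool(offset=[[0,0,-1],[0,0,-1],[0,0,-1],[0,0,-0.6],[0.14,-0.86,0],[0.14,-0.86,0],[0.14,-0.86,0],[0.14,-0.86,0],[0.14,-0.86,0],[0.14,-0.85,0],[0.14,-0.85,0],[0,0,0],[0,0,0],[0,0,0]], delta_rot=[[0,0,0],[0,0,0],[0,0,0],[0,0,0],[0,0,0],[0,0,0],[0,0,0],[0,0,0],[0,0,0],[0,0,0],[0,0,0],[0,0,1],[0,0,1],[0,0,1]], fingers=0)

```text
time_s: 40.7
tcp_pos: [0.431, 0.0843, 0.185]
tcp_rot: [-2.52, -1.876, 0.001]
contact_force: [0.6, 0.0, 0.5]
width: 0.0428
grasp_force: 0.0
```

Call:
drive_tool(offset=[[0,0,0],[0,0,0],[0,0,0],[0,0,0],[0,0,0],[0,0,0],[0,0,0],[0,0,0],[0,0,0],[0,0,0],[0,0,0],[0,0,0],[0,0,0],[0,0,0],[0,0,0],[0,0,0],[0,0,0],[0,0,0],[0,0,0],[0,0,0]], delta_rot=[[0,0,1],[0,0,1],[0,0,1],[0,0,1],[0,0,1],[0,0,1],[0,0,1],[0,0,1],[0,0,1],[0,0,1],[0,0,1],[0,0,1],[0,0,1],[0,0,1],[0,0,1],[0,0,1],[0,0,1],[0,0,0.6],[0,0,0],[0,0,0]])

```text
time_s: 43.2
tcp_pos: [0.4312, 0.0843, 0.1852]
tcp_rot: [3.117, -0.394, -0.0]
contact_force: [0.2, 0.4, 0.4]
width: 0.0428
grasp_force: 0.0
```

```bash
python3 look.py n; cat > pin.py <<'E'
from h import *
import sys
n=sys.argv[1]; q=np.load(n+".npz"); c=(q["K"],q["o"],q["A"]); im=cv2.imread(f"pics/{n}.png"); hsv=cv2.cvtColor(im,cv2.COLOR_BGR2HSV)
print("exp handle,tip",proj(c,[.425,.0852,.007]).round(0),proj(c,[.363,.1015,.007]).round(0))
u,v=map(int,proj(c,[.425,.0852,.007])); m=(hsv[...,2]<60).astype(np.uint8); k=np.zeros_like(m); k[max(0,v-60):v+60,u-80:u+80]=m[max(0,v-60):v+60,u-80:u+80]
k=cv2.morphologyEx(k,cv2.MORPH_OPEN,np.ones((7,7),np.uint8))
for cs in cv2.findContours(k,0,1)[0]:
    r=cv2.minAreaRect(cs); b=cv2.boxPoints(r); print(np.round(r[0],1),np.round(r[1],1),onz(c,r[0],.010).round(4),[onz(c,p,.012).round(4)[:2].tolist() for p in b])
E
python3 pin.py n
```

```text
43.25 [0.4312 0.0843 0.1853] x [ 0.968 -0.249 -0.   ] y [-0.249 -0.968  0.   ] [-0.55  0.65  0.5   2.03 -0.54  0.6  -1.51] [0.6 0.2 0.3] 0.042749022204824266
tab1 [434.  -3.]
tab2 [355.  17.]
tab3 [279.  37.]
tab4 [205.  56.]
exp handle,tip [321. 183.] [321. 238.]
[397.  231.5] [7. 6.] [0.3508 0.0176 0.01  ] [[0.3566, 0.0204], [0.355, 0.014], [0.3468, 0.0155], [0.3485, 0.0219]]
[321.  181.5] [35. 12.] [0.427  0.0852 0.01  ] [[0.447, 0.0864], [0.4439, 0.0744], [0.4072, 0.0836], [0.4104, 0.0961]]
```

Call:
drive_tool(offset=[[-0.19,0,0.9],[0,0,0.9],[0,0,0.9],[0,0,0.9],[0,0,0.9],[0,0,0.9],[0,0,0.8],[0,0,0.6],[0,0,0.4],[0,0,0],[0,0,0]], delta_rot=[[0,0,0],[0,0,0],[0,0,0],[0,0,0],[0,0,0],[0,0,0],[0,0,0],[0,0,0],[0,0,0],[0,0,0],[0,0,0]])

```text
time_s: 44.62
tcp_pos: [0.4268, 0.0856, 0.0057]
tcp_rot: [-3.116, 0.396, -0.001]
contact_force: [0.0, 0.6, -0.5]
width: 0.0425
grasp_force: 0.0
```

Call:
drive_tool(offset=[[0,0,0],[0,0,0],[0,0,0],[0,0,0],[0,0,0],[0,0,0]], delta_rot=[[0,0,0],[0,0,0],[0,0,0],[0,0,0],[0,0,0],[0,0,0]], fingers=-1, newtons=60)

```text
time_s: 45.38
tcp_pos: [0.4267, 0.0856, 0.0058]
tcp_rot: [-3.116, 0.396, -0.001]
contact_force: [0.4, -0.4, 11.3]
width: 0.0125
grasp_force: 58.8
```

Call:
drive_tool(offset=[[0,0,-0.5],[0,0,-0.9],[0,0,-0.9],[0,0,-0.9],[0,0,-0.9],[0.35,-0.93,-0.9],[0.35,-0.93,-0.7],[0.35,-0.93,0],[0.35,-0.93,0],[0.35,-0.93,0],[0.35,-0.93,0],[0.35,-0.93,0],[0.35,-0.93,0],[0.32,-0.93,0],[0,0,0],[0,0,0],[0,0,0],[0,0,0]], delta_rot=[[0,0,0],[0,0,0],[0,0,0],[0,0,0],[0,0,0],[0,0,0],[0,0,0],[0,0,0],[0,0,0],[0,0,0],[0,0,0],[0,0,0],[0,0,0],[0,0,0],[0,0,-1],[0,0,-1],[0,0,-1],[0,0,-1]])

```text
time_s: 47.62
tcp_pos: [0.5543, 0.2686, 0.1479]
tcp_rot: [3.138, 0.155, -0.001]
contact_force: [-0.2, -0.0, -0.8]
width: 0.0119
grasp_force: 59.1
```

Call:
drive_tool(offset=[[0,0,0],[0,0,0],[0,0,0],[0,0,0],[0,0,0],[0,0,0],[0,0,0],[0,0,0],[0,0,0],[0,0,0],[0,0,0],[0,0,0],[0,0,0],[0,0,0],[0,0,0],[0,0,0],[0,0,0],[0,0,0],[0,0,0],[0,0,0]], delta_rot=[[0,0,-1],[0,0,-1],[0,0,-1],[0,0,-1],[0,0,-1],[0,0,-1],[0,0,-1],[0,0,-1],[0,0,-1],[0,0,-1],[0,0,-1],[0,0,-1],[0,0,-1],[0,0,-1],[0,0,-1],[0,0,-1],[0,0,-0.6],[0,0,0],[0,0,0],[0,0,0]])

```text
time_s: 50.12
tcp_pos: [0.5544, 0.2686, 0.1478]
tcp_rot: [-2.251, -2.191, 0.0]
contact_force: [1.0, -0.3, 0.6]
width: 0.012
grasp_force: 59.1
```

```bash
python3 look.py p
```

```text
50.175 [0.5544 0.2686 0.1478] x [ 0.027  1.    -0.   ] y [ 1.    -0.027 -0.   ] [-0.54  0.87  0.09  1.43 -0.09  0.85 -0.46] [0.3 0.3 0.5] 0.011988029834840363
tab1 [327. 503.]
tab2 [327. 460.]
tab3 [327. 413.]
tab4 [327. 360.]
```

Call:
drive_tool(offset=[[-0.2,0,0.9],[-0.2,0,0.9],[-0.1,0,0.9],[0,0,0.85],[0,0,0],[0,0,0]], delta_rot=[[0,0,0],[0,0,0],[0,0,0],[0,0,0],[0,0,0],[0,0,0]])

```text
time_s: 50.92
tcp_pos: [0.5545, 0.2563, 0.0599]
tcp_rot: [2.25, 2.192, 0.001]
contact_force: [-0.3, 0.7, -0.7]
width: 0.0123
grasp_force: 59.1
```

```bash
python3 look.py q; python3 - <<'E'
from h import *
q=np.load("q.npz"); c=(q["K"],q["o"],q["A"]); t=sense()["tcp_pos"]
print("hole",proj(c,[.555,.1738,.058]).round(1),"tip",proj(c,t+[-.0017,-.064,.0012]).round(1),"shank root",proj(c,t+[-.0006,-.022,.0012]).round(1))
im=cv2.imread("pics/q.png")[180:380,220:440]; S=cv2.imread("pics/q.png")
side=camera("side"); cv2.imwrite("pics/q_side.png",side); sc=cam("side"); u,v=map(int,proj(sc,[.555,.1738,.058])); print(u,v)
k=cv2.resize(side[v-35:v+35,u-45:u+45],(630,490)[:2] if 0 else (270,210),interpolation=2)
o=np.zeros((600,800,3),np.uint8); o[:480,:528]=cv2.resize(im,(528,480),interpolation=2); o[:210,530:800]=k
cv2.imwrite("pics/q2.png",o)
E
```

```text
50.975 [0.5546 0.2563 0.06  ] x [0.026 1.    0.001] y [ 1.    -0.026  0.001] [-0.52  0.99  0.07  1.51 -0.09  0.65 -0.43] [-0.9 -0.1 -0.4] 0.01205896289620758
tab1 [329. 649.]
tab2 [329. 599.]
tab3 [329. 540.]
tab4 [330. 470.]
hole [326.9 377.7] tip [322.4 355.8] shank root [322.4 289.5]
307 204
```

View pics/q2.png

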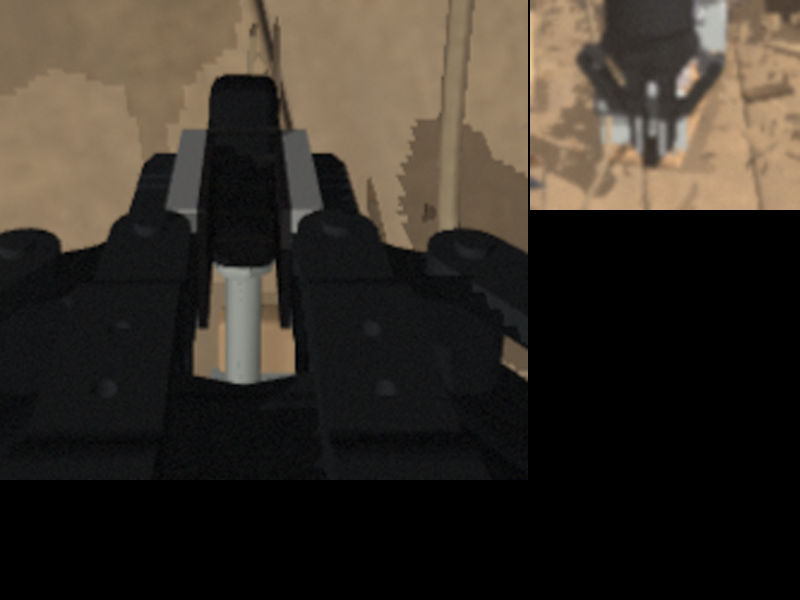

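```bash
python3 - <<'E'
from h import *
def Wr(x,y,z): return np.array([.5803+x+.0227*y,.0552+y-.0227*x,z])
q=np.load("e.npz"); c=(q["K"],q["o"],q["A"]); print("exp",proj(c,Wr(-.028,.1155,.058)))
n=np.array([.0227,1,0]);n/=np.linalg.norm(n)
im=cv2.imread("pics/e.png"); g=cv2.cvtColor(im,cv2.COLOR_BGR2GRAY)
print(g[268:294,84:112].tolist().__str__().replace('],','],\n'))
for uv in((98,281),(97,280),(98,279)):
    o,d=ray(c,uv)
    for yf in(.1135,.1155,.1175):
        t=(n@(Wr(0,yf,0)-o))/(n@d); print(uv,yf,(o+d*t).round(4))
for nm,p in(("corner top front",Wr(-.041,.1155,.07)),("bottom",Wr(-.041,.1155,.0)),("top back",Wr(.041,.1155,.07))): print(nm,proj(c,p).round(1))
E
```

```text
exp [107.98271346 278.99787185]
[[87, 87, 88, 88, 87, 86, 84, 84, 83, 85, 85, 86, 89, 88, 87, 86, 87, 89, 89, 88, 87, 87, 87, 87, 90, 90, 88, 88],
 [87, 88, 89, 90, 88, 88, 84, 85, 84, 85, 85, 85, 86, 85, 85, 86, 85, 88, 89, 87, 87, 88, 86, 86, 89, 89, 89, 89],
 [89, 86, 88, 89, 88, 86, 85, 83, 85, 84, 83, 83, 83, 85, 88, 101, 99, 98, 97, 90, 87, 87, 86, 86, 88, 90, 88, 89],
 [89, 88, 88, 87, 90, 87, 85, 85, 84, 83, 84, 73, 77, 89, 95, 115, 120, 119, 116, 103, 89, 87, 87, 86, 88, 89, 89, 88],
 [89, 88, 89, 89, 90, 87, 85, 84, 84, 86, 86, 75, 69, 89, 95, 114, 132, 132, 130, 120, 94, 87, 87, 87, 88, 89, 87, 89],
 [87, 86, 88, 86, 89, 88, 86, 84, 85, 88, 93, 85, 67, 84, 97, 115, 142, 142, 141, 134, 109, 87, 87, 87, 87, 91, 89, 90],
 [87, 86, 88, 87, 89, 89, 87, 86, 88, 95, 96, 89, 72, 91, 126, 137, 148, 149, 148, 143, 121, 87, 87, 87, 86, 88, 90, 89],
 [86, 87, 87, 87, 89, 88, 87, 85, 91, 96, 97, 92, 79, 113, 155, 155, 155, 155, 154, 150, 131, 87, 87, 87, 87, 88, 89, 88],
 [87, 87, 87, 88, 88, 89, 87, 88, 95, 96, 98, 93, 86, 122, 159, 158, 158, 158, 159, 157, 139, 87, 86, 86, 86, 87, 89
[... 1785 characters left out ...]
7, 88, 88, 89, 88, 86, 86, 87, 87],
 [86, 88, 86, 87, 88, 87, 87, 86, 87, 88, 85, 84, 84, 83, 84, 84, 85, 85, 86, 87, 86, 87, 88, 87, 87, 86, 86, 87],
 [88, 87, 87, 88, 87, 86, 88, 86, 84, 82, 81, 83, 82, 82, 84, 83, 84, 85, 86, 86, 86, 87, 87, 88, 86, 86, 86, 86]]
(98, 281) 0.1135 [0.5532 0.1694 0.063 ]
(98, 281) 0.1155 [0.5518 0.1714 0.0654]
(98, 281) 0.1175 [0.5505 0.1734 0.0679]
(97, 280) 0.1135 [0.5523 0.1694 0.0635]
(97, 280) 0.1155 [0.5509 0.1714 0.0659]
(97, 280) 0.1175 [0.5495 0.1735 0.0684]
(98, 279) 0.1135 [0.5522 0.1694 0.0627]
(98, 279) 0.1155 [0.5508 0.1714 0.0651]
(98, 279) 0.1175 [0.5494 0.1735 0.0676]
corner top front [ 88.3 268.9]
bottom [156.5 223.4]
top back [116.  391.6]
```

```bash
python3 - <<'E'
from h import *
def Wr(x,y,z): return np.array([.5803+x+.0227*y,.0552+y-.0227*x,z])
P=camera_params("wrist"); T=np.eye(4);T[:3,:3]=R.from_rotvec([-2.22099465e+00, -2.22109612e+00,  9.26156919e-04]).as_matrix();T[:3,3]=[5.74819107e-01, 1.96050717e-05, 2.30932944e-01]
M=T@np.array(P["mount"]); a=(np.array(P["K"]),M[:3,3],M[:3,:3])
for v,ul,ur in((60,306.5,351),(124,305,348)):
    for u,s in((ul,-.021),(ur,.021)): 
        p=onz(a,(u,v),.07); print("a rail",p.round(4),"origin x",round(p[0]-s-.0227*(p[1]-.0552),4))
# rails in the sideways views: bright rows along a column
for n in "cdgil":
    q=np.load(n+".npz"); c=(q["K"],q["o"],q["A"]); g=cv2.cvtColor(cv2.imread(f"pics/{n}.png"),6)
    for s in(-.021,.021):
        out=[]
        for y in(-.06,.0,.05,.06):
            e=proj(c,Wr(s,y,.07)); u,v=e.round().astype(int)
            if not(5<u<635 and 12<v<330): continue
            col=g[v-10:v+11,u].astype(float); k=np.where(col>col.max()-25)[0]
            out.append((y,round(v-10+k.mean()-e[1],1),int(col.max()),len(k)))
        print(n,s,out)
q=np.load("e.npz"); c=(q["K"],q["o"],q["A"])
for yf in(.1095,.1125): print(yf,[proj(c,Wr(x,yf,z)).round(0) for x,z in((-.041,.07),(-.041,0),(-.028,.058))])
im=cv2.imread("pics/e.png")
m=cv2.inRange(cv2.cvtColor(im,6),80,100); print("row 279",cv2.cvtColor(im,6)[268,55:100].tolist())
E
```

```text
a rail [0.5604 0.1131 0.07  ] origin x 0.5801
a rail [0.6011 0.113  0.07  ] origin x 0.5788
a rail [0.5582 0.0561 0.07  ] origin x 0.5792
a rail [0.5996 0.0561 0.07  ] origin x 0.5786
c -0.021 [(-0.06, np.float64(1.1), 171, 16), (0.0, np.float64(3.1), 169, 11), (0.05, np.float64(-0.8), 175, 4), (0.06, np.float64(-0.8), 175, 4)]
c 0.021 [(-0.06, np.float64(-1.7), 157, 2), (0.0, np.float64(-2.3), 172, 4), (0.05, np.float64(-0.4), 31, 21), (0.06, np.float64(3.1), 88, 14)]
d -0.021 [(-0.06, np.float64(3.6), 179, 12), (0.0, np.float64(1.4), 171, 7), (0.05, np.float64(-1.1), 184, 4), (0.06, np.float64(4.0), 170, 12)]
d 0.021 [(-0.06, np.float64(-2.6), 177, 4), (0.0, np.float64(-2.3), 174, 4), (0.05, np.float64(-2.0), 183, 4), (0.06, np.float64(-2.0), 183, 4)]
g -0.021 [(-0.06, np.float64(3.3), 172, 13), (0.0, np.float64(3.8), 166, 12), (0.05, np.float64(2.4), 175, 6), (0.06, np.float64(-1.2), 175, 4)]
g 0.021 [(-0.06, np.float64(-2.9), 163, 5), (0.0, np.float64(-2.1), 172, 4), (0.05, np.float64(-1.8), 176, 4), (0.06, np.float64(-2.2), 176, 3)]
i -0.021 [(-0.06, np.float64(-1.9), 180, 4), (
[... 189 characters left out ...]
at64(-2.1), 177, 5), (0.06, np.float64(-1.6), 126, 4)]
l -0.021 [(-0.06, np.float64(-1.6), 182, 4), (0.0, np.float64(-2.9), 182, 5), (0.05, np.float64(-3.9), 180, 6), (0.06, np.float64(-0.9), 180, 4)]
l 0.021 [(-0.06, np.float64(-2.8), 183, 3), (0.0, np.float64(-2.0), 182, 4), (0.05, np.float64(-2.2), 181, 3), (0.06, np.float64(-1.2), 129, 5)]
0.1095 [array([ 77., 269.]), array([149., 223.]), array([ 98., 279.])]
0.1125 [array([ 83., 269.]), array([152., 223.]), array([103., 279.])]
row 279 [124, 120, 120, 122, 125, 125, 125, 122, 121, 121, 122, 124, 128, 135, 138, 138, 138, 137, 136, 135, 135, 134, 124, 103, 93, 87, 87, 87, 87, 87, 87, 88, 88, 87, 86, 84, 84, 83, 85, 85, 86, 89, 88, 87, 86]
```

Call:
drive_tool(offset=[[0,0.06,0.12],[-0.3,0,0],[-0.3,0,0],[-0.2,0,0],[-0.2,0,0],[0,0,0],[0,0,0]], delta_rot=[[0,0,0],[0,0,0],[0,0,0],[0,0,0],[0,0,0],[0,0,0],[0,0,0]])

```text
time_s: 51.9
tcp_pos: [0.5551, 0.2311, 0.0561]
tcp_rot: [2.25, 2.192, 0.0]
contact_force: [1.0, -1.4, 0.5]
width: 0.012
grasp_force: 59.2
```

Call:
drive_tool(offset=[[-0.2,0,0],[-0.2,0,0],[0,0,0],[0,0,0]], delta_rot=[[0,0,0],[0,0,0],[0,0,0],[0,0,0]])

```text
time_s: 52.4
tcp_pos: [0.5548, 0.2208, 0.056]
tcp_rot: [2.25, 2.192, -0.0]
contact_force: [2.6, -0.9, 0.3]
width: 0.012
grasp_force: 59.3
```

Call:
drive_tool(offset=[[-0.2,0.03,0],[-0.2,0,0],[-0.2,0,0],[0,0,0],[0,0,0]], delta_rot=[[0,0,0],[0,0,0],[0,0,0],[0,0,0],[0,0,0]])

```text
time_s: 53.02
tcp_pos: [0.555, 0.2061, 0.056]
tcp_rot: [-2.25, -2.192, 0.0]
contact_force: [-0.0, -0.3, -0.7]
width: 0.0122
grasp_force: 59.1
```

Call:
drive_tool(offset=[[-0.2,0,0],[-0.16,0,0],[-0.08,0,0],[0,0,0],[0,0,0]], delta_rot=[[0,0,0],[0,0,0],[0,0,0],[0,0,0],[0,0,0]])

```text
time_s: 53.65
tcp_pos: [0.5548, 0.1962, 0.0561]
tcp_rot: [-2.249, -2.192, -0.002]
contact_force: [0.7, 6.6, -0.5]
width: 0.0118
grasp_force: 59.0
```

Call:
drive_tool(offset=[[-0.06,0,0],[0,0,0],[0,0,0]], delta_rot=[[0,0,0],[0,0,0],[0,0,0]])

```text
time_s: 54.02
tcp_pos: [0.5547, 0.196, 0.0562]
tcp_rot: [-2.247, -2.192, -0.005]
contact_force: [0.0, 14.6, -1.3]
width: 0.012
grasp_force: 59.0
```

Call:
drive_tool(offset=[[0.06,0,0],[0,0,0],[0,0,0],[0,0,0],[0,0,-0.5],[0,0,-1],[0,0,-1],[0,0,-1],[0,0,-1],[0,0,-1],[0,0,0],[0,0,0]], delta_rot=[[0,0,0],[0,0,0],[0,0,0],[0,0,0],[0,0,0],[0,0,0],[0,0,0],[0,0,0],[0,0,0],[0,0,0],[0,0,0],[0,0,0]], fingers=-0.2)

```text
time_s: 55.52
tcp_pos: [0.5546, 0.195, 0.1936]
tcp_rot: [-2.25, -2.192, 0.0]
contact_force: [-0.2, 0.1, 0.9]
width: 0.0344
grasp_force: 0.0
```

```bash
python3 look.py r; python3 - <<'E'
from h import *
q=np.load("r.npz"); c=(q["K"],q["o"],q["A"]); im=cv2.imread("pics/r.png"); hsv=cv2.cvtColor(im,cv2.COLOR_BGR2HSV)
H=[.5555,.1958,.065]; u,v=map(int,proj(c,H)); print("exp handle",u,v,"ends",proj(c,[.5555,.2158,.065]).round(0),proj(c,[.555,.1758,.065]).round(0))
m=(hsv[...,2]<60).astype(np.uint8); k=np.zeros_like(m); k[v-45:v+45,u-40:u+40]=m[v-45:v+45,u-40:u+40]
k=cv2.morphologyEx(k,cv2.MORPH_OPEN,np.ones((7,7),np.uint8))
for cs in cv2.findContours(k,0,1)[0]:
    r=cv2.minAreaRect(cs); print(np.round(r[0],1),np.round(r[1],1),r[2],onz(c,r[0],.065).round(4),cv2.boundingRect(cs))
g=cv2.cvtColor(im,6); print(g[v-45:v+60:3,u].tolist())
def Wr(x,y,z): return np.array([.579+x+.0227*y,.0552+y-.0227*x,z])
b=[proj(c,Wr(-.002,y,.092)).round(1) for y in(-.0,.05,.1)]; print("bar exp",b)
for p in b:
    x,y=p.astype(int)
    if 0<y<400: print(y,g[y,x-12:x+13].tolist())
E
```

```text
55.575 [0.5546 0.1949 0.1932] x [ 0.026  1.    -0.   ] y [ 1.    -0.026 -0.001] [-0.43  0.77  0.07  1.49 -0.06  0.88 -0.36] [ 0.3 -0.3 -0.8] 0.03409658388339207
tab1 [325. 400.]
tab2 [325. 356.]
tab3 [324. 307.]
tab4 [324. 253.]
exp handle 323 187 ends [323. 166.] [323. 209.]
[346.  211.5] [13. 32.] 90.0 [0.5762 0.1725 0.065 ] (330, 205, 33, 14)
[322.2 183. ] [40.4 15.6] 88.02507019042969 [0.5548 0.2002 0.065 ] (314, 163, 17, 41)
[135, 134, 131, 135, 135, 137, 134, 21, 27, 31, 29, 32, 30, 31, 32, 33, 29, 31, 31, 34, 29, 149, 86, 54, 75, 88, 111, 184, 170, 185, 187, 158, 130, 131, 130]
bar exp [array([349.6, 338.1]), array([350.8, 291.6]), array([352. , 240.4])]
338 [21, 23, 21, 25, 22, 21, 21, 22, 23, 22, 21, 23, 26, 23, 22, 25, 23, 22, 23, 21, 22, 20, 24, 25, 22]
291 [98, 82, 73, 74, 80, 83, 86, 89, 92, 111, 143, 153, 156, 157, 152, 141, 121, 93, 67, 73, 66, 37, 8, 16, 15]
240 [107, 105, 105, 101, 91, 88, 88, 88, 100, 130, 146, 156, 155, 154, 148, 128, 43, 21, 23, 21, 20, 29, 65, 91, 90]
```

Call:
drive_tool(offset=[[1,0,0],[0.9,0,0],[0,0,1],[0,0,1],[0,0,1],[0,0,1],[0,0,0.9],[0,0,0.5],[0,0,0],[-0.2,0,0],[-0.2,0,0],[-0.12,0,0],[0,0,0],[0,0,0]], delta_rot=[[0,0,0],[0,0,0],[0,0,0],[0,0,0],[0,0,0],[0,0,0],[0,0,0],[0,0,0],[0,0,0],[0,0,0],[0,0,0],[0,0,0],[0,0,0],[0,0,0]], fingers=-1, newtons=20)

```text
time_s: 57.32
tcp_pos: [0.5557, 0.2297, 0.0586]
tcp_rot: [-2.25, -2.192, -0.0]
contact_force: [-0.7, 0.1, 0.5]
width: -0.0004
grasp_force: 0.0
```

Call:
drive_tool(offset=[[-0.1,0,0],[-0.06,0,0],[0,0,0],[0,0,0]], delta_rot=[[0,0,0],[0,0,0],[0,0,0],[0,0,0]])

```text
time_s: 57.82
tcp_pos: [0.5556, 0.2256, 0.0585]
tcp_rot: [-2.25, -2.192, 0.0]
contact_force: [0.9, -0.6, -0.0]
width: 0.0002
grasp_force: 0.1
```

Call:
drive_tool(offset=[[-0.08,0,0],[0,0,0],[0,0,0]], delta_rot=[[0,0,0],[0,0,0],[0,0,0]])

```text
time_s: 58.2
tcp_pos: [0.5556, 0.2235, 0.0585]
tcp_rot: [-2.25, -2.192, 0.0]
contact_force: [-0.4, -0.5, 0.2]
width: -0.0002
grasp_force: 0.1
```

Call:
drive_tool(offset=[[-0.06,0,0],[0,0,0],[0,0,0]], delta_rot=[[0,0,0],[0,0,0],[0,0,0]])

```text
time_s: 58.58
tcp_pos: [0.5555, 0.222, 0.0585]
tcp_rot: [-2.25, -2.192, 0.0]
contact_force: [0.6, 0.0, 0.7]
width: 0.0003
grasp_force: 0.2
```

Call:
drive_tool(offset=[[0.5,0,0],[0.2,0,0],[0,0,0.5],[0,0,0],[-0.2,0,0],[-0.2,0,0],[-0.1,0,0],[0,0,0],[0,0,0]], delta_rot=[[0,0,0],[0,0,0],[0,0,0],[0,0,0],[0,0,0],[0,0,0],[0,0,0],[0,0,0],[0,0,0]])

```text
time_s: 59.7
tcp_pos: [0.5559, 0.2285, 0.0466]
tcp_rot: [-2.249, -2.192, -0.004]
contact_force: [-0.7, 9.4, 2.0]
width: 0.0003
grasp_force: 4.7
```

Call:
drive_tool(offset=[[-0.08,0,0],[0,0,0],[0,0,0]], delta_rot=[[0,0,0],[0,0,0],[0,0,0]])

```text
time_s: 60.08
tcp_pos: [0.5559, 0.2281, 0.0468]
tcp_rot: [-2.247, -2.192, -0.007]
contact_force: [1.0, 17.7, 1.8]
width: 0.0002
grasp_force: 8.7
```

Call:
drive_tool(offset=[[-0.08,0,0],[0,0,0],[0,0,0]], delta_rot=[[0,0,0],[0,0,0],[0,0,0]])

```text
time_s: 60.45
tcp_pos: [0.556, 0.2277, 0.047]
tcp_rot: [-2.245, -2.193, -0.011]
contact_force: [1.7, 25.9, 3.1]
width: 0.0004
grasp_force: 12.8
```

Call:
drive_tool(offset=[[0.4,0,0],[0.5,0,0],[0.5,0,0],[0,0,-1],[0,0,-1],[0,0,-1],[0,0,-1],[0,0,-1],[0,0,-1],[-1,0,-0.5],[-1,0,0],[-1,0,0],[-1,0,0],[0,0,0],[0,0,0]], delta_rot=[[0,0,0],[0,0,0],[0,0,0],[0,0,0],[0,0,0],[0,0,0],[0,0,0],[0,0,0],[0,0,0],[0,0,0],[0,0,0],[0,0,0],[0,0,0],[0,0,0],[0,0,0]])

```text
time_s: 62.32
tcp_pos: [0.5538, 0.1582, 0.2084]
tcp_rot: [-2.25, -2.192, 0.0]
contact_force: [-0.2, 0.3, 0.2]
width: 0.0004
grasp_force: 0.0
```

```bash
python3 look.py s; python3 - <<'E'
from h import *
q=np.load("s.npz"); c=(q["K"],q["o"],q["A"]); im=cv2.imread("pics/s.png"); hsv=cv2.cvtColor(im,cv2.COLOR_BGR2HSV); g=cv2.cvtColor(im,6)
def Wr(x,y,z): return np.array([.579+x+.0227*y,.0552+y-.0227*x,z])
u,v=map(int,proj(c,[.5555,.1958,.06])); m=(hsv[...,2]<60).astype(np.uint8); k=np.zeros_like(m); k[max(0,v-45):v+45,u-40:u+40]=m[max(0,v-45):v+45,u-40:u+40]
k=cv2.morphologyEx(k,cv2.MORPH_OPEN,np.ones((7,7),np.uint8))
for cs in cv2.findContours(k,0,1)[0]:
    r=cv2.minAreaRect(cs); print(np.round(r[0],1),np.round(r[1],1),r[2],onz(c,r[0],.062).round(4))
for i,y in enumerate((-.084,-.028,.028,.084)):
    e=proj(c,Wr(-.0335,y,.084)); x,w=e.round().astype(int)
    if 15<w<330: print("tab",i+1,e.round(1),g[w-1+4*0,x-14:x+18].tolist())
for y in(0,.05,.09):
    x,w=proj(c,Wr(-.002,y,.092)).astype(int)
    if w<330: print("bar",x,w,g[w,x-12:x+13].tolist())
E
```

```text
62.375 [0.5537 0.1585 0.2084] x [0.026 1.    0.   ] y [ 1.    -0.026 -0.   ] [-0.37  0.74  0.07  1.52 -0.06  0.89 -0.31] [-0.  -0.1  0.2] -6.916540280219427e-05
tab1 [325. 360.]
tab2 [324. 315.]
tab3 [324. 265.]
tab4 [324. 209.]
[350. 169.] [ 6. 12.] 90.0 [0.5807 0.1724 0.062 ]
[322. 142.] [40. 14.] 90.0 [0.5547 0.1986 0.062 ]
tab 2 [316.7 314.9] [21, 16, 14, 13, 13, 11, 18, 18, 16, 16, 21, 14, 15, 21, 27, 22, 21, 18, 19, 21, 20, 19, 23, 26, 18, 16, 19, 20, 21, 14, 11, 15]
tab 3 [316.3 264.8] [22, 23, 52, 90, 89, 90, 90, 90, 90, 90, 90, 90, 90, 89, 89, 73, 18, 19, 21, 22, 17, 18, 16, 46, 87, 90, 90, 90, 90, 91, 91, 90]
tab 4 [315.7 209.4] [124, 110, 110, 112, 113, 112, 113, 114, 115, 116, 117, 131, 153, 144, 133, 101, 103, 104, 105, 104, 105, 104, 103, 98, 104, 105, 105, 104, 105, 104, 105, 105]
bar 349 295 [21, 19, 24, 24, 22, 25, 25, 20, 25, 22, 24, 24, 20, 21, 24, 23, 21, 19, 21, 19, 20, 22, 22, 20, 20]
bar 350 247 [16, 17, 16, 15, 12, 11, 12, 15, 17, 20, 28, 69, 124, 156, 146, 129, 103, 74, 63, 62, 56, 48, 56, 87, 101]
bar 351 205 [105, 105, 105, 104, 100, 89, 87, 88, 98, 126, 146, 155, 157, 155, 149, 138, 119, 98, 71, 75, 75, 76, 75, 74, 75]
```

```bash
python3 -c "
from bench import *
print(finish_job())"
```

```text
the job is handed in; nothing more can be done
None
```

I handed the job in at about 62 s: both collets on the bench are away in tubes 4 and 2, all four caps are shut, and the bail is down and locked with the pin pushed to its stop; `finish_job` gave no verdict.

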